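# Rack the scrapers and latch the bail

### The job

First clear the blue rack: put the tape roll lying flat and the steel check weight standing upright in the grey tray. Then slide every scraper on the bench blade-first, on edge, into a slot of its own in the rack, fully down and fully home with the handle's shoulder against the block, and only then swing the steel bail over the blades until its bar rests in its catches. Leave the other things on the bench where they are.

Things in the scene. Friction and masses are not known exactly. Their poses are not given: they have to be found in the camera images.
- rack: fixed blue slotted rack. Origin: centre of its underside; x points from its open front (robot side) to its back, y along the row of slots, z up. Black floor plate 8 mm thick, x -110 to +50, y -105 to +105 mm. On it, x -30 to +50 mm, stands the slotted block, top at z = 30 mm. The bare floor plate in front of the block (x -110 to -30 mm) carries the scrapers' handles
- slot0 (a point): front mouth of the first slot, at its floor: x = -30, y = -87, z = 8 mm of the rack. Four slots alike, at rack y = -87, -29, +29 and +87 mm, run along the rack's x right through the block; each is 8 mm wide and 22 mm deep (down to the floor plate), open at the top, front and back
- catch (a point): in one of the two dark steel U-shaped catches, where the bail's bar rests: x = -25, y = +113, z = 44 mm of the rack (the other at y = -113). They span rack x -40 to -10, y 105 to 121 mm either side, up to z = 48 mm; hinge lugs up to z = 54 mm stand at x = 45 mm
- bail (a joint): retaining bail: a U of 10 mm steel rod hinged at the back of the rack, arms 70 mm long at rack y = +-113 mm, cross-bar along the rack's y. 0 = closed, bar in its catches over the slots' front ends; grows to 2.4 rad as it swings up and back (starts leaning back past upright). Stiff hinge: stays where left, moves with about 1 N at the bar. Closed, the rod is 3 mm above seated blades
- bail_bar (a point): middle of the bail's cross-bar (10 mm rod), inside a red pad 40 mm long and 14 mm square; when closed at x = -25, y = 0, z = 44 mm of the rack. It moves with the bail, 70 mm from its hinge
- bail_hinge (a point): middle of the bail's hinge axis, at x = 45, y = 0, z = 44 mm of the rack; the axis is the rack's y
- tray: fixed grey open tray, 180 x 140 mm (its x, y) and 22 mm tall, wall and floor 4 mm; origin at the centre of its underside
- tape: roll of black tape (rigid ring) lying flat on top of the rack's block: 60 mm across, 24 mm tall, 42 mm hole; origin at the centre of its underside, z its axis
- weight: steel check weight, 0.16 kg, standing on the rack's floor plate in front of the block: body 28 mm across and 28 mm tall, with a 20 mm knob up to 42 mm; origin at the centre of its underside, z its axis
- scraper_a: flat scraper, orange handle, standing on edge (absent in some starts), 0.09 kg. Handle bar 70 mm long, 26 wide, 28 tall; steel blade ahead of it 65 mm long, 4 thick, 28 tall, mid-width. Origin: underside, mid-width, where handle and blade meet; x along the blade, handle to x = -70 mm, z up; balances 10 mm behind the origin. Seated: origin at rack x = -30, z = 8 mm, y of a slot
- scraper_a_tip (a point): middle of the blade's tip of the orange scraper, 65 mm ahead of its origin, 14 mm up
- scraper_b: flat scraper, green handle, standing on edge (absent in some starts), 0.09 kg. Handle bar 70 mm long, 26 wide, 28 tall; steel blade ahead of it 65 mm long, 4 thick, 28 tall, mid-width. Origin: underside, mid-width, where handle and blade meet; x along the blade, handle to x = -70 mm, z up; balances 10 mm behind the origin. Seated: origin at rack x = -30, z = 8 mm, y of a slot
- scraper_b_tip (a point): middle of the blade's tip of the green scraper, 65 mm ahead of its origin, 14 mm up
- scraper_c: flat scraper, yellow handle, standing on edge (absent in some starts), 0.09 kg. Handle bar 70 mm long, 26 wide, 28 tall; steel blade ahead of it 65 mm long, 4 thick, 28 tall, mid-width. Origin: underside, mid-width, where handle and blade meet; x along the blade, handle to x = -70 mm, z up; balances 10 mm behind the origin. Seated: origin at rack x = -30, z = 8 mm, y of a slot
- scraper_c_tip (a point): middle of the blade's tip of the yellow scraper, 65 mm ahead of its origin, 14 mm up
- scraper_d: flat scraper, red handle, standing on edge (absent in some starts), 0.09 kg. Handle bar 70 mm long, 26 wide, 28 tall; steel blade ahead of it 65 mm long, 4 thick, 28 tall, mid-width. Origin: underside, mid-width, where handle and blade meet; x along the blade, handle to x = -70 mm, z up; balances 10 mm behind the origin. Seated: origin at rack x = -30, z = 8 mm, y of a slot
- scraper_d_tip (a point): middle of the blade's tip of the red scraper, 65 mm ahead of its origin, 14 mm up
- canister: bystander: black jar with a red label and red cap, 76 mm across, 100 mm tall
- lids: bystander: stack of grey round lids, 94 mm across, 20 mm tall
- mallet: bystander: green mallet lying down, about 160 mm long, 36 mm tall
- calipers: bystander: blue-bodied steel calipers lying flat, 150 mm long
- pan: bystander: small brass-coloured pan, 72 mm across, 24 mm tall
- brush: bystander: hand brush lying down

How it is judged:
On the way, in this order (a step that is already met when the one before it is completed fails the run):
1. tape roll and check weight are in the grey tray (x of tape in the frame of tray between -0.085 and 0.085 m and y of tape in the frame of tray between -0.065 and 0.065 m and z of tape in the frame of tray between -0.002 and 0.016 m and angle between each of tape, weight's own z axis and vertical below 0.25 rad and linear speed of each of tape, weight below 0.03 m/s and x of weight in the frame of tray between -0.085 and 0.085 m and y of weight in the frame of tray between -0.065 and 0.065 m and z of weight in the frame of tray between -0.002 and 0.016 m), for 0.2 s.
2. every scraper present is home in a slot (x of scraper_a in the frame of rack between -0.039 and -0.025 m and y of scraper_a in the frame of rack between -0.1 and 0.1 m and z of scraper_a in the frame of rack between 0.003 and 0.012 m and angle between the x axis of each of scraper_a, scraper_b, scraper_c, scraper_d and the x axis of rack, either way round below 0.1 rad and x of each of scraper_a_tip, scraper_b_tip, scraper_c_tip, scraper_d_tip in the frame of rack above 0.015 m and linear speed of each of scraper_a, scraper_b, scraper_c, scraper_d below 0.03 m/s and x of scraper_b in the frame of rack between -0.039 and -0.025 m and y of scraper_b in the frame of rack between -0.1 and 0.1 m and z of scraper_b in the frame of rack between 0.003 and 0.012 m and x of scraper_c in the frame of rack between -0.039 and -0.025 m and y of scraper_c in the frame of rack between -0.1 and 0.1 m and z of scraper_c in the frame of rack between 0.003 and 0.012 m and x of scraper_d in the frame of rack between -0.039 and -0.025 m and y of scraper_d in the frame of rack between -0.1 and 0.1 m and z of scraper_d in the frame of rack between 0.003 and 0.012 m), for 0.2 s.
3. bail closed, its bar in the catches (value of joint bail below 0.07 rad), for 0.2 s.
At the end, for the whole second after the job is handed in: Tape and check weight rest in the tray, within 0.25 rad of upright; every scraper present rests in a slot, underside within 4 mm of the slot floor, shoulder within 9 mm of the block, blade pointing to the back, aligned within 0.1 rad; the bail is closed within 0.07 rad; all released (all of step 1 and all of step 2 and value of joint bail below 0.07 rad); the robot touches nothing.
It fails at once if another thing on the bench is pushed more than 5 cm from its place (distance of any of canister, lids, mallet, calipers, pan, brush from where it was at the start of the episode above 0.05 m).
Of scraper_a, scraper_b, scraper_c, scraper_d only 3 to 4 are there at a start; the rules pass over those that are not, and their reading is None.
At some moment in a run one of scraper_a, scraper_b, scraper_c, scraper_d may be knocked a few centimetres aside while the robot is not near it.
It also fails if it takes over 208 s, if anything falls off the work surface, if the arm or the gripper's body presses on something with over 40 N, if the wrist force passes 120 N, or if a joint passes its speed limit or range.

### The arm

A 6-joint arm with a two-finger parallel gripper is mounted at the origin on the work surface. World frame = base frame: x ahead of the robot, y to its left, z up, the work surface at z = 0. Lengths are in m, angles in rad, forces in N, time in s.
With the tool pointing down it reaches from about 0.375 to 0.9 m from the base axis. Payload 3.1 kg.
Tool frame: the origin (TCP) lies at the very end of the fingers, on their centre line; the grasp point (between the pads) lies 19 mm behind it; x points along the fingers, y is the direction in which the jaws open and shut, and the axes are right-handed (so a half turn about x gives the same grasp; the last joint's range is limited). The gripper opens to 85 mm and grips with 20 to 120 N. Pads are 22 mm wide; open, the fingers measure 114 mm over their backs; the gripper's body (76 mm by 85 mm) begins 54 mm behind the grasp point. The pads swing forward as they close: fully open they stand 13 mm farther back than shut.
Start: joints at [-1.5, 0.527, 1.433, -0, 1.181, -0.178], TCP at [0.155, -0.606, 0.231] pointing down, gripper open.
Joint ranges: [-3.08, 3.08], [-0.75, 2.2], [0.22, 2.44], [-1.43, 4.57], [0, 2.65], [-2.85, 2.85]. Speed limits (rad/s): [2.79, 2.79, 3.14, 3.14, 3.14, 3.14].

### API

Orientations are given as a unit quaternion [x, y, z, w].
In Python, from station import manip gives the robot as it stands.
- The arm moves only by the shell command python3 -m jog 'ROWS' [FORCE]. ROWS is a JSON object of lists of equal length, an entry for each row: "linear": the shift along the tool's x, y, z in cm, a list of three; "twist": the turn about the tool's x in rad; "claw": the opening, from -1 (shut) to 1 (fully open). A call has 1 to 20 rows; each row is the pose to reach, as a shift and turn from the pose commanded when the call began, along the tool's axes at that moment; what a row does not reach only later rows make up. A row lasts 1/12 s, in which the tool goes at most 41.7 mm and 7.16 degrees, less where a joint would pass 70% of its speed; a pose out of reach is approached as far as the arm can. A call with a gripper value outside its range is refused whole. The fingers move at their own pace and stop on an object; FORCE is the grip in N (left out, the last holds). Time passes only in rows, so rows that repeat a pose let the fingers close. It gives the time, the measured TCP pose, the force and the opening at its end, in the units of the state.
- manip.sense(): the state, without advancing time (a new reading comes with each control period).
- manip.snapshot(name): name is "side" or "top" or "wrist"; returns a dict with "pixels" (400x640x3 uint8, red, green, blue), "camera_matrix" (3x3 intrinsics, pixels), "k1" (the pictures are not rectified: a ray, as slopes to the right and down, at radius r is drawn at 1 + k1 r^2 times it, then the intrinsics apply), "R" (3x3) and "t" (3): a world point X has camera coordinates R X + t. Camera axes: x right, y down, z forward; pixel columns grow to the right and rows downward; lengths in m; the calibration is good to about 2 mm. A picture is of the moment at which its call begins. There is no depth.
- manip.sign_off(): hands the job in, once; it reports no verdict.
The state is a dict: "t": time; "q": joint angles; "qd": joint speeds; "tau": joint torques, N m; "tcp_pos": TCP position; "tool_rot": TCP orientation; "force": force on the tool from outside, world axes, zero at the start; "ft_torque": the same for the moment, N m; "finger_gap": opening from 0.0 (shut) to 1.0 (fully open).
Only numpy, scipy, OpenCV 4.12 (cv2) and the standard library are available. Lean on these libraries where they do the work, as an engineer would, in place of code of your own. Each camera call takes 0.05 s, during which the arm holds its last target.

## Working session

There is one attempt and no reset: what is moved stays moved. The work goes in short steps, Python scripts to look and compute and a shell command to move; the robot and the scene stay as the last step left them, time stands still between calls to the robot, and variables do not carry over. Pictures are saved under pics/ and viewed, and the job is handed in when it is done.

```bash
ls; mkdir -p pics; python3 - <<'E'
from station import manip
import cv2
print(manip.sense())
for n in ("top","side","wrist"):
    s=manip.snapshot(n)
    cv2.imwrite(f"pics/{n}0.png",s["pixels"][:,:,::-1])
    print(n,s["camera_matrix"],s["k1"],s["R"],s["t"])
E
```

```text
pics
{'t': 0.0, 'q': array([-1.49952492e+00,  5.28494829e-01,  1.43394102e+00, -2.09478545e-07,
        1.18140012e+00, -1.78482827e-01]), 'qd': array([-0.0008764 , -0.00102953, -0.00012594, -0.00032253, -0.00100168,
       -0.00067903]), 'tau': array([-2.05546708e-04, -4.42357707e+01, -1.78023702e+01, -3.29150462e-04,
        8.39666318e-03,  5.17661775e-06]), 'tcp_pos': array([ 0.1544641 , -0.60484983,  0.23030371]), 'tool_rot': array([ 0.70164251,  0.0888641 , -0.70155765,  0.08728011]), 'force': array([ 0.74946676,  0.300427  , -0.50962294]), 'ft_torque': array([ 0.00217818, -0.00209785,  0.01162614]), 'finger_gap': 0.993988519023174}
top [[369.99361613   0.         324.8847975 ]
 [  0.         369.99361613 203.27105432]
 [  0.           0.           1.        ]] -0.019505506591674486 [[ 0.01609155 -0.9998134   0.01068784]
 [-0.98849776 -0.01751524 -0.15021781]
 [ 0.15037698 -0.00814767 -0.98859515]] [0.00872947 0.56114752 0.92793772]
side [[369.8151558    0.         319.95327625]
 [  0.         369.8151558  197.0124593 ]
 [  0.           0.           1.        ]] 0.020725565032345912 [[-0.76885985 -0.63925741  0.01430012]
 [-0.44954232  0.52450753 -0.72305156]
 [ 0.45471554 -0.56235382 -0.69064604]] [0.44904708 0.28820262 1.08889287]
wrist [[346.47234879   0.         311.54411376]
 [  0.         346.47234879 202.94032367]
 [  0.           0.           1.        ]] 0.01557925469046163 [[ 0.24711314 -0.9689837  -0.00238594]
 [-0.92576157 -0.2368163   0.29476016]
 [-0.28618282 -0.0706303  -0.95556829]] [-0.62491416 -0.03746131  0.37929675]
```

View pics/top0.png

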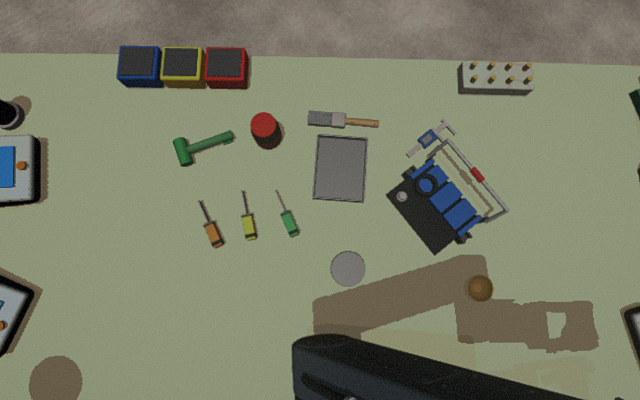

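View pics/side0.png

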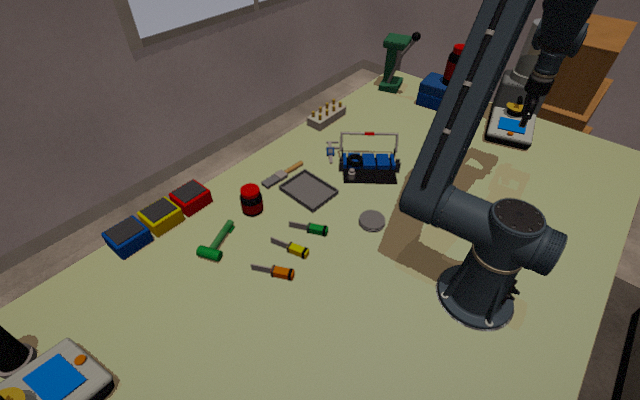

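View pics/wrist0.png

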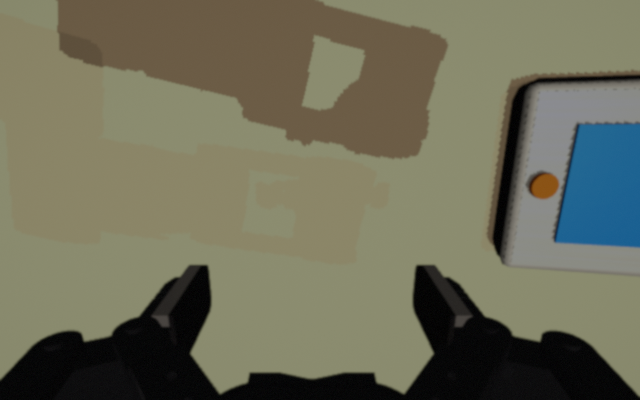

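```bash
cat > h.py <<'E'
import numpy as np, cv2
from station import manip
from scipy.spatial.transform import Rotation as Rn
def snap(n,save=None):
    s=manip.snapshot(n)
    if save: cv2.imwrite("pics/"+save,s["pixels"][:,:,::-1])
    return s
def dist(s): return np.array([s["k1"],0,0,0,0],float)
def ray(s,uv):
    uv=np.asarray(uv,float).reshape(-1,1,2)
    p=cv2.undistortPoints(uv,s["camera_matrix"],dist(s)).reshape(-1,2)
    d=np.c_[p,np.ones(len(p))]@s["R"]; c=-s["R"].T@s["t"]
    return c,d
def plane(s,uv,z):
    c,d=ray(s,uv); return c+d*((z-c[2])/d[:,2])[:,None]
def proj(s,X):
    X=np.asarray(X,float).reshape(-1,3)
    return cv2.projectPoints(X,cv2.Rodrigues(s["R"])[0],s["t"],s["camera_matrix"],dist(s))[0].reshape(-1,2)
def tri(obs):
    A=np.zeros((3,3));b=np.zeros(3)
    for s,uv in obs:
        c,d=ray(s,uv);d=d[0]/np.linalg.norm(d[0]);P=np.eye(3)-np.outer(d,d);A+=P;b+=P@c
    return np.linalg.solve(A,b)
def crop(s,x0,x1,y0,y1,f,name):
    cv2.imwrite("pics/"+name,cv2.resize(s["pixels"][y0:y1,x0:x1,::-1],None,fx=f,fy=f,interpolation=cv2.INTER_CUBIC))
def move(target,yaw=None):
    """shift (cm, tool axes) to world target; yaw = world direction angle of the jaw (tool y) axis"""
    st=manip.sense();R=Rn.from_quat(st["tool_rot"]).as_matrix()
    sh=R.T@(np.asarray(target)-st["tcp_pos"])*100
    tw=None
    if yaw is not None:
        y=R[:,1];cur=np.arctan2(y[1],y[0])
        d=(yaw-cur+np.pi/2)%np.pi-np.pi/2   # jaw symmetric
        tw=-d  # tool x is down
    print("linear",np.round(sh,2),"twist",None if tw is None else round(tw,3),"(alt %.3f)"%(0 if tw is None else tw-np.sign(tw)*np.pi),"q6 %.2f"%st["q"][5])
def where():
    st=manip.sense();R=Rn.from_quat(st["tool_rot"]).as_matrix()
    print("t %.2f"%st["t"],"tcp",np.round(st["tcp_pos"],4),"x",np.round(R[:,0],3),"jaw ang %.3f"%np.arctan2(R[1,1],R[0,1]),"F",np.round(st["force"],1),"gap %.3f"%st["finger_gap"],"q",np.round(st["q"],2))
E
python3 - <<'E'
from h import *
where()
s=snap("top")
crop(s,380,520,110,260,4,"rack1.png")
crop(s,180,400,180,300,3.5,"scr1.png")
E
```

```text
t 0.15 tcp [ 0.1545 -0.605   0.2305] x [-0.     0.002 -1.   ] jaw ang -1.321 F [ 0.  -0.3  0.4] gap 0.996 q [-1.5   0.53  1.43 -0.    1.18 -0.18]
```

```bash
python3 - <<'E'
from h import *
s=snap("side")
crop(s,310,420,110,200,6,"racks1.png")
E
```

```text
(no output)
```

View pics/rack1.png

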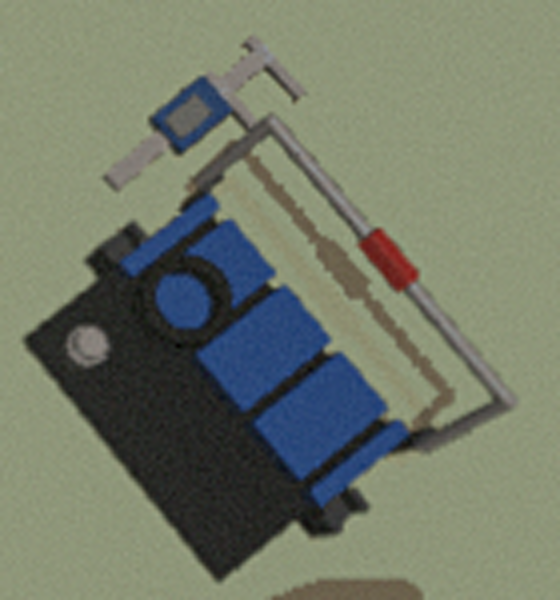

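View pics/scr1.png

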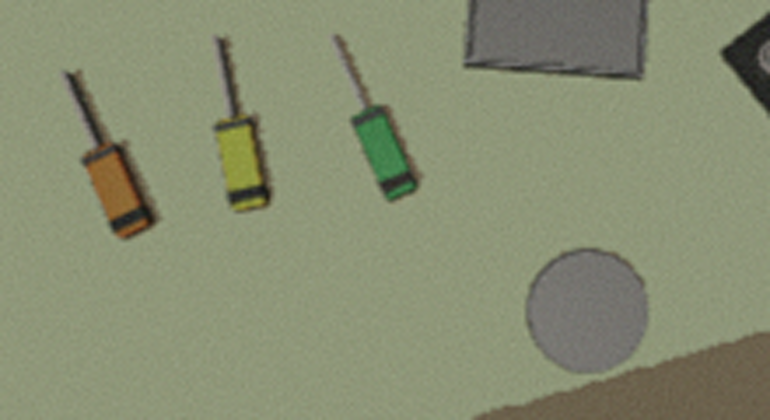

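View pics/racks1.png

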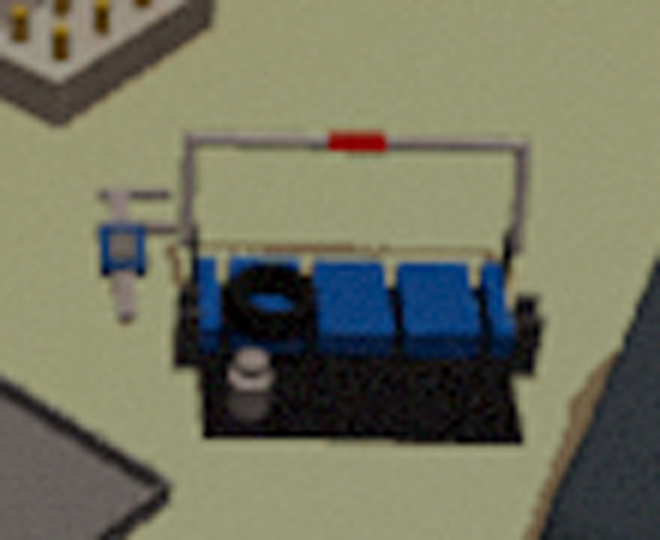

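```bash
python3 - <<'E'
from h import *
s=snap("top"); d=snap("side")
hsv=cv2.cvtColor(s["pixels"],cv2.COLOR_RGB2HSV)
# rack corners
P=plane(s,[[380+25/4,110+342/4],[380+220/4,110+580/4]],0.008); print("plate front corners",P, np.linalg.norm(P[0]-P[1]))
yd=(P[0]-P[1])[:2];yd/=np.linalg.norm(yd);xd=np.array([yd[1],-yd[0]])
O=P[:,:2].mean(0)+0.11*xd; print("rack O",O,"xdir ang",np.arctan2(xd[1],xd[0]))
m=cv2.inRange(hsv,(105,120,60),(125,255,255)); m[:, :385]=0;m[:125]=0;
def toR(p): q=p[:,:2]-O; return np.c_[q@xd,q@yd]
ys,xs=np.nonzero(m); r=toR(plane(s,np.c_[xs,ys],0.03)); print("blue range",np.percentile(r,[0.5,99.5],axis=0))
print("tape",plane(s,[[380+182/4,110+302/4]],0.054),toR(plane(s,[[380+182/4,110+302/4]],0.054)))
print("weight",plane(s,[[380+88/4,110+344/4]],0.042),toR(plane(s,[[380+88/4,110+344/4]],0.042)))
# bail bar
print("bar", tri([(s,[380+388/4,110+260/4]),(d,[310+358/6,110+142/6])]))
# tray
T=plane(s,[[317.5,136],[367.5,138],[363,202],[314,196]],0.022);print("tray",T,T.mean(0))
for n,lo,hi in [("orange",(5,120,60),(18,255,255)),("yellow",(24,120,80),(34,255,255)),("green",(55,120,60),(85,255,255))]:
    m=cv2.inRange(hsv,lo,hi);m[:,:185]=0;m[:175]=0;m[:,310:]=0;m[260:]=0
    c=max(cv2.findContours(m,0,2)[0],key=cv2.contourArea); 
    p=plane(s,c.reshape(-1,2)+0.0,0.028)[:,:2].astype(np.float32)
    rr=cv2.minAreaRect(p*1000);print(n,cv2.contourArea(c),rr)
print("tips",plane(s,[[180+70/3.5,180+72/3.5],[180+220/3.5,180+38/3.5],[180+337/3.5,180+37/3.5]],0.028))
E
```

```text
plate front corners [[ 0.59058019 -0.14932348  0.008     ]
 [ 0.431479   -0.27871711  0.008     ]] 0.20507535288789694
rack O [ 0.58043481 -0.2993603 ] xdir ang -0.888010854719884
blue range [[-0.03128058 -0.10125227]
 [ 0.09658258  0.16792339]]
tape [[ 0.61093119 -0.24465071  0.054     ]] [[-0.02320281  0.05817902]]
weight [[ 0.58398742 -0.18500039  0.042     ]] [[-0.08648096  0.07491231]]
bar [ 0.62794175 -0.36301878  0.10209466]
tray [[ 0.75111329  0.04140673  0.022     ]
 [ 0.74814259 -0.09653828  0.022     ]
 [ 0.56927483 -0.08415295  0.022     ]
 [ 0.58324253  0.04758734  0.022     ]] [ 0.66294331 -0.02292429  0.022     ]
orange 151.0 ((480.1352844238281, 313.0685729980469), (45.745872497558594, 26.095687866210938), 25.6220645904541)
yellow 145.5 ((502.4686584472656, 219.34127807617188), (46.44761657714844, 25.541576385498047), 15.181988716125488)
green 105.0 ((511.9119873046875, 112.20181274414062), (42.988826751708984, 21.379627227783203), 24.813772201538086)
tips [[0.56447878 0.35047286 0.028     ]
 [0.59275874 0.23774629 0.028     ]
 [0.59512804 0.14852563 0.028     ]]
```

```bash
python3 - <<'E'
from h import *
s=snap("wrist"); st=manip.sense();R=Rn.from_quat(st["tool_rot"]).as_matrix()
c=-s["R"].T@s["t"]; print("cam in tool",R.T@(c-st["tcp_pos"])); print("R cam in tool",(s["R"]@R).round(3))
print("center hit tool", R.T@(plane(s,[[320,200]],0.0)[0]-st["tcp_pos"]))
# jaw along rack y: angle
yaw=-0.888+np.pi/2
where()
move([0.56,-0.26,0.25],yaw)
E
```

```text
cam in tool [-0.14146788  0.00116725 -0.07583697]
R cam in tool [[ 0.001  1.     0.   ]
 [-0.295  0.     0.955]
 [ 0.955 -0.001  0.295]]
center hit tool [0.23113849 0.01042904 0.03578624]
t 0.40 tcp [ 0.1545 -0.6055  0.2311] x [-0.  0. -1.] jaw ang -1.321 F [-0.8  0.8 -0.3] gap 0.996 q [-1.5   0.53  1.43  0.    1.18 -0.18]
linear [ -1.87 -23.45 -47.83] twist 1.138 (alt -2.004) q6 -0.18
```

```bash
python3 - <<'E'
from h import *
move([0.6,-0.32,0.25],-2.459)
E
```

```text
linear [ -1.87 -16.65 -50.22] twist 1.138 (alt -2.004) q6 -0.18
```

```bash
python3 -m jog '{"linear":[[-1.9,-16.7,-50.2],[-1.9,-16.7,-50.2],[-1.9,-16.7,-50.2],[-1.9,-16.7,-50.2],[-1.9,-16.7,-50.2],[-1.9,-16.7,-50.2],[-1.9,-16.7,-50.2],[-1.9,-16.7,-50.2],[-1.9,-16.7,-50.2],[-1.9,-16.7,-50.2],[-1.9,-16.7,-50.2],[-1.9,-16.7,-50.2],[-1.9,-16.7,-50.2],[-1.9,-16.7,-50.2],[-1.9,-16.7,-50.2],[-1.9,-16.7,-50.2],[-1.9,-16.7,-50.2]],"twist":[1.138,1.138,1.138,1.138,1.138,1.138,1.138,1.138,1.138,1.138,1.138,1.138,1.138,1.138,1.138,1.138,1.138],"claw":[1,1,1,1,1,1,1,1,1,1,1,1,1,1,1,1,1]}'; python3 - <<'E'
from h import *
where()
snap("wrist","w1.png"); where(); s=snap("top","t1.png")
E
```

```text
t: 1.82
tcp_pos: [0.5984, -0.3205, 0.25]
tool_rot: [-0.638, 0.304, 0.639, 0.304]
force: [0.1, 0.6, 0.4]
finger_gap: 0.999
t 1.82 tcp [ 0.5984 -0.3205  0.25  ] x [-0.001  0.    -1.   ] jaw ang -2.460 F [0.1 0.6 0.4] gap 0.999 q [-0.66  0.59  1.26 -0.    1.29  1.8 ]
t 1.87 tcp [ 0.5982 -0.3208  0.2501] x [-0.001  0.    -1.   ] jaw ang -2.461 F [0.5 0.2 0.6] gap 0.999 q [-0.66  0.59  1.26 -0.    1.29  1.8 ]
```

View pics/w1.png

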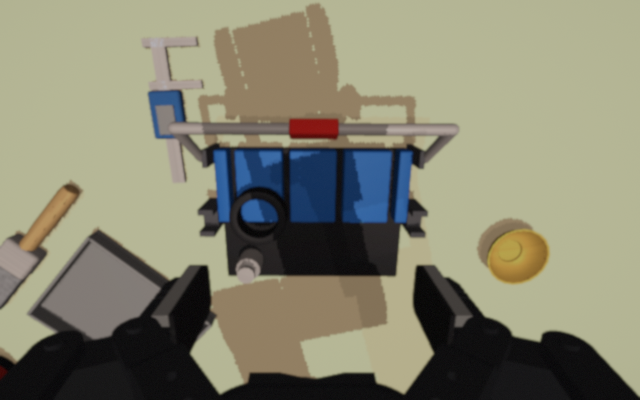

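View pics/t1.png

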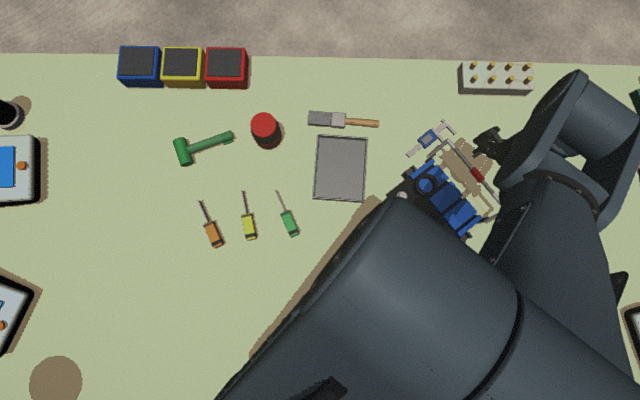

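```bash
cat > rack.py <<'E'
from h import *
def rackfit(s,rows,c0,c1,prn=True):
    """slot centres: dark gaps between blue runs along image rows -> points on z=.03"""
    hsv=cv2.cvtColor(s["pixels"],cv2.COLOR_RGB2HSV); m=cv2.inRange(hsv,(100,130,50),(130,255,255))
    return m
E
python3 - <<'E'
from rack import *
s=snap("wrist")
m=rackfit(s,0,0,0)
for r in (155,160,165,170,175,180,185,205,210,215):
    row=m[r,205:420]>0; e=np.nonzero(np.diff(row.astype(int)))[0]+205.5
    print(r,e)
for c in (222,260,300,320,360,405):
    col=m[140:235,c]>0; e=np.nonzero(np.diff(col.astype(int)))[0]+140.5
    print("col",c,e)
crop(s,190,440,130,300,3,"w2.png")
E
```

```text
155 [211.5 229.5 233.5 282.5 287.5 336.5 342.5 391.5 397.5 412.5]
160 [212.5 229.5 233.5 282.5 288.5 336.5 342.5 391.5 396.5 412.5]
165 [214.5 229.5 233.5 281.5 288.5 335.5 342.5 390.5 396.5 409.5]
170 [215.5 230.5 234.5 282.5 288.5 335.5 342.5 390.5 396.5 409.5]
175 [215.5 230.5 234.5 282.5 288.5 335.5 342.5 390.5 395.5 408.5]
180 [216.5 230.5 234.5 282.5 288.5 335.5 342.5 389.5 395.5 408.5]
185 [216.5 230.5 234.5 282.5 288.5 335.5 341.5 389.5 394.5 407.5]
205 [215.5 230.5 241.5 271.5 288.5 334.5 341.5 387.5 392.5 408.5]
210 [216.5 230.5 239.5 275.5 289.5 334.5 341.5 387.5 392.5 407.5]
215 [217.5 229.5 240.5 277.5 289.5 334.5 340.5 387.5 392.5 406.5]
col 222 [148.5 222.5]
col 260 [148.5 186.5 199.5 223.5]
col 300 [148.5 222.5]
col 320 [148.5 222.5]
col 360 [148.5 222.5]
col 405 [149.5 222.5]
```

View pics/w2.png

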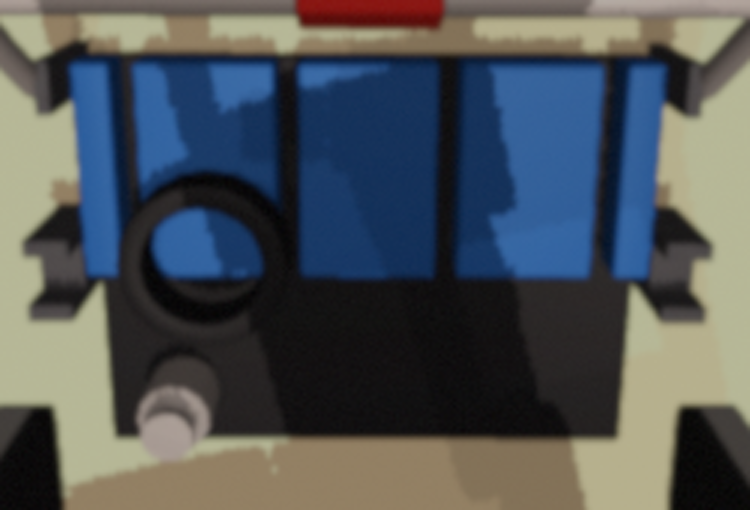

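```bash
python3 - <<'E'
from rack import *
s=snap("wrist")
g=cv2.cvtColor(s["pixels"],cv2.COLOR_RGB2HSV)[:,:,2].astype(int)
for r in (158,178,218):
    print(r,"L",g[r,222:242],"M1",g[r,278:294],"M2",g[r,330:348],"R",g[r,384:402])
P=plane(s,[[213.8,149],[412,149],[405.8,222.5],[218.5,222.5]],0.03);print(P)
for a,b in ((0,1),(3,2),(0,3),(1,2)): print(np.linalg.norm(P[a]-P[b]))
yv=(P[0]-P[1]+P[3]-P[2])[:2];xv=(P[0]-P[3]+P[1]-P[2])[:2]
print("ang from y",np.arctan2(-yv[0],yv[1])+0,"from x",np.arctan2(xv[1],xv[0]))
th=np.arctan2(xv[1],xv[0]);
F=plane(s,[[190+118/3,130+436/3],[190+616/3,130+436/3]],0.008);print("plate front",F,np.linalg.norm(F[0]-F[1]))
u=P.mean(0)[:2];print("block centre",u)
for th in (np.arctan2(-yv[0],yv[1]),np.arctan2(xv[1],xv[0])):
    x=np.array([np.cos(th),np.sin(th)]); print(th,"O from block",u-0.01*x,"O from plate",F[:,:2].mean(0)+0.11*x)
E
```

```text
158 L [163 164 159 140 109  74  55  52  47  40  39  54  95 136 155 160 161 161
 161 162] M1 [166 161 140 103  62  34  20  18  17  21  47  92 126 142 148 145] M2 [92 92 91 92 89 76 53 28 19 19 17 20 34 50 68 81 89 91] R [155 155 156 155 155 151 134  97  56  35  32  39  44  48  70 104 133 149]
178 L [161 162 163 159 149 124  86  57  51  47  42  38  49  88 132 154 160 160
 160 161] M1 [90 89 85 74 54 36 21 18 19 15 24 49 72 87 89 90] M2 [90 91 91 90 85 72 46 24 17 17 20 29 44 58 77 87 90 91] R [154 154 153 151 141 112  75  45  33  37  44  47  59  88 123 145 153 154]
218 L [157 158 158 159 159 155 137  93  47  37  41  45  49  46  37  19  10   8
  11  38] M1 [ 39  20  21  20  20  19  17  13  14  14  19  38  67  90 100 102] M2 [ 90  89  88  83  71  47  21  16  16  16  26  45  70  90  99 101 102 103] R [159 150 124  83  51  46  42  43  49  68 103 136 155 161 162 161 160 160]
[[ 0.69218944 -0.27508883  0.03      ]
 [ 0.53169278 -0.40491347  0.03      ]
 [ 0.48027179 -0.34158834  0.03      ]
 [ 0.64214102 -0.21060612  0.03      ]]
0.20643065558668489
0.20822581884923336
0.08162636552123298
0.08157321821954315
ang from y -0.8905675355573589 from x -0.8997727379633256
plate front [[ 0.59187176 -0.15101904  0.008     ]
 [ 0.43208115 -0.28035568  0.008     ]] 0.20557481473577013
block centre [ 0.58657376 -0.30804919]
-0.8905675355573589 O from block [ 0.58028405 -0.30027491] O from plate [ 0.58116326 -0.30120453]
-0.8997727379633256 O from block [ 0.58035588 -0.30021734] O from plate [ 0.58037313 -0.30183778]
```

```bash
python3 - <<'E'
from rack import *
s=snap("wrist")
E={158:[(226.5,234.2),(281.2,288.7),(336,343.3),(391.2,398.7)],178:[(228,235.2),(282.2,289.0),(335.8,343),(389.4,396.8)],218:[None,None,(335,342),(386.9,393.9)]}
O=np.array([0.5804,-0.3006]);
for th in (-0.888,-0.892,-0.896):
  x=np.array([np.cos(th),np.sin(th)]);y=np.array([-x[1],x[0]])
  for r,l in E.items():
    o=[]
    for e in l:
        if e is None: continue
        P=plane(s,[[e[0],r],[e[1],r]],0.03)[:,:2]-O; o+=[(P@y*1000).round(1),"mid %.1f"%((P@y).mean()*1000)]
    print(th,r,(P@x*1000).mean().round(1),*o)
c=lambda p,z:(plane(s,[p],z)[0,:2]-O)
th=-0.892;x=np.array([np.cos(th),np.sin(th)]);y=np.array([-x[1],x[0]])
for nm,p,z in (("tape",[190+207/3,130+247/3],0.054),("weight",[190+170/3,130+436/3],0.042),("bar",[314,129],0.104)):
    q=c(p,z);print(nm,q+O,q@x,q@y)
E
```

```text
-0.888 158 40.9 [90.6 82.5] mid 86.5 [33.1 25.3] mid 29.2 [-24.5 -32.1] mid -28.3 [-82.4 -90.3] mid -86.3
-0.888 178 19.4 [90.6 82.9] mid 86.8 [32.7 25.4] mid 29.0 [-24.6 -32.3] mid -28.5 [-81.9 -89.8] mid -85.9
-0.888 218 -26.0 [-24.6 -32.3] mid -28.5 [-82.1 -89.8] mid -85.9
-0.892 158 41.3 [90.7 82.7] mid 86.7 [33.3 25.4] mid 29.4 [-24.3 -32. ] mid -28.1 [-82.2 -90.1] mid -86.2
-0.892 178 19.8 [90.7 83. ] mid 86.8 [32.8 25.5] mid 29.1 [-24.6 -32.3] mid -28.4 [-81.8 -89.7] mid -85.8
-0.892 218 -25.6 [-24.7 -32.4] mid -28.6 [-82.2 -89.9] mid -86.0
-0.896 158 41.6 [90.9 82.8] mid 86.9 [33.5 25.6] mid 29.5 [-24.1 -31.8] mid -28.0 [-82.1 -89.9] mid -86.0
-0.896 178 20.1 [90.8 83.1] mid 86.9 [32.8 25.6] mid 29.2 [-24.5 -32.2] mid -28.3 [-81.8 -89.6] mid -85.7
-0.896 218 -25.3 [-24.8 -32.5] mid -28.7 [-82.3 -90. ] mid -86.1
tape [ 0.61658483 -0.25720111] -0.011059731121414578 0.055411981431981595
weight [ 0.58168392 -0.18355345] -0.09029460582101766 0.07448776207886194
bar [ 0.62877411 -0.36153728] 0.07780126434502735 -0.0006089003457442659
```

```bash
python3 - <<'E'
from rack import *
s=snap("wrist");t=snap("top");d=snap("side")
print(proj(t,[[0.6166,-0.2572,.054],[0.6166,-0.2572,.03],[.611,-.2447,.054]]),proj(s,[[0.6166,-0.2572,.054],[.611,-.2447,.054]]),proj(d,[[0.6166,-0.2572,.054],[.611,-.2447,.054]]))
crop(d,330,420,130,190,7,"d2.png")
crop(t,380,480,150,230,7,"t2.png")
E
```

```text
[[430.20169634 183.46862794]
 [427.59913943 185.28113233]
 [425.51803887 185.47459048]] [[259.23851151 212.33593019]
 [256.42942256 224.38176347]] [[355.07084265 156.18818211]
 [354.36961464 158.21129053]]
```

View pics/t2.png

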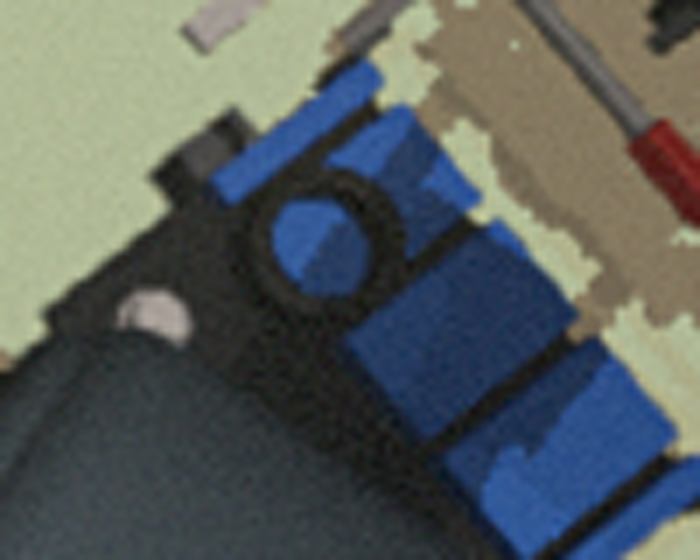

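View pics/d2.png

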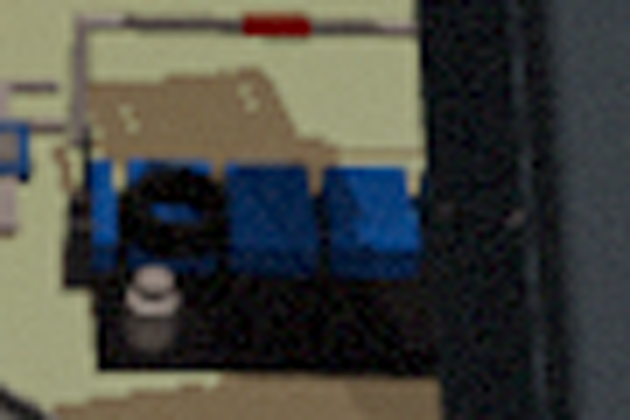

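```bash
python3 - <<'E'
from rack import *
s=snap("wrist");t=snap("top");d=snap("side")
print(tri([(s,[259.3,211]),(t,[425.7,185.3])]),tri([(s,[259.3,211]),(t,[425.7,185.3]),(d,[355.3,160.3])]))
for z in (.042,.054): print(z,plane(s,[[259.3,211]],z),plane(t,[[425.7,185.3]],z),plane(d,[[355.3,160.3]],z))
# outer silhouette extremes of top circle farthest from each camera nadir
print(plane(s,[[190+203/3,130+325/3]],.054), plane(s,[[190+203/3,130+172/3]],.03))
print(plane(t,[[380+405/7,150+235/7]],.054), plane(t,[[380+248/7,150+258/7]],.03))
E
```

```text
[ 0.61590798 -0.25077891  0.03404729] [ 0.61439099 -0.25200872  0.0371243 ]
0.042 [[ 0.61688933 -0.2535131   0.042     ]] [[ 0.61396375 -0.24862756  0.042     ]] [[ 0.60862261 -0.24935139  0.042     ]]
0.054 [[ 0.61793446 -0.25785036  0.054     ]] [[ 0.61147571 -0.24519166  0.054     ]] [[ 0.60034704 -0.2362253   0.054     ]]
[[ 0.601177   -0.23231889  0.054     ]] [[ 0.63323189 -0.26972738  0.03      ]]
[[ 0.61670763 -0.27741845  0.054     ]] [[ 0.61166885 -0.22422386  0.03      ]]
```

```bash
python3 - <<'E'
from h import *
move([0.616,-0.251,0.12],-0.889)
E
```

```text
linear [13.04 -5.62  4.3 ] twist -1.57 (alt 1.571) q6 1.81
```

```bash
python3 -m jog '{"linear":[[0,-5.6,4.3],[0,-5.6,4.3],[13,-5.6,4.3],[13,-5.6,4.3],[13,-5.6,4.3],[13,-5.6,4.3],[13,-5.6,4.3],[13,-5.6,4.3],[13,-5.6,4.3],[13,-5.6,4.3],[13,-5.6,4.3],[13,-5.6,4.3],[13,-5.6,4.3],[13,-5.6,4.3],[13,-5.6,4.3],[13,-5.6,4.3],[13,-5.6,4.3]],"twist":[-1.571,-1.571,-1.571,-1.571,-1.571,-1.571,-1.571,-1.571,-1.571,-1.571,-1.571,-1.571,-1.571,-1.571,-1.571,-1.571,-1.571],"claw":[1,1,1,1,1,1,1,1,1,1,1,1,1,1,1,1,1]}'; python3 - <<'E'
from h import *
where()
s=snap("wrist","w3.png");move([0.616,-0.251,0.034],-0.889)
E
```

```text
t: 3.78
tcp_pos: [0.616, -0.251, 0.1203]
tool_rot: [-0.666, -0.236, 0.666, -0.236]
force: [0.5, 0.5, 0.1]
finger_gap: 0.998
t 3.78 tcp [ 0.616  -0.251   0.1203] x [-0. -0. -1.] jaw ang -0.889 F [0.5 0.5 0.1] gap 0.998 q [-0.55  0.71  1.42 -0.    1.02  0.33]
linear [8.63 0.   0.  ] twist 0.0 (alt -3.141) q6 0.33
```

View pics/w3.png

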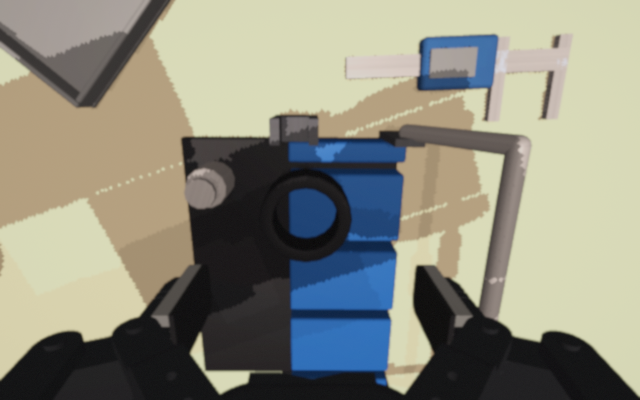

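```bash
python3 - <<'E'
from h import *
s=snap("wrist")
O=np.array([.5807,-.3003]);th=-.890;x=np.array([np.cos(th),np.sin(th)]);y=np.array([-x[1],x[0]])
def rk(p):q=p[:,:2]-O;return np.c_[q@x,q@y]*1000
print(rk(plane(s,[[306.5,260],[261,215],[352,215]],.054)),rk(plane(s,[[306.5,168]],.03)))
print("weight knob",rk(plane(s,[[201,191]],.042)))
T=plane(s,[[86,106]],.0); print("tray bottom corner",T)
g=cv2.cvtColor(s["pixels"],cv2.COLOR_RGB2GRAY); 
crop(s,170,420,120,290,3,"w3c.png")
E
```

```text
[[-18.23382321  30.16987781]
 [-47.00229584  61.61788959]
 [ 10.73958652  61.67881844]] [[-18.38499784  87.0817456 ]]
weight knob [[-87.47457286  74.07685314]]
tray bottom corner [[ 0.56666268 -0.08252227  0.        ]]
```

View pics/w3c.png

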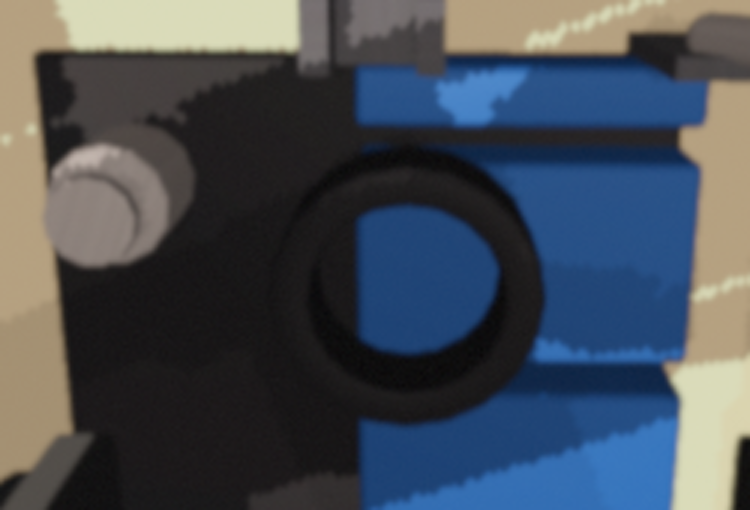

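```bash
python3 -m jog '{"linear":[[4,-0.2,-0.1],[7,-0.2,-0.1],[8.6,-0.2,-0.1],[8.6,-0.2,-0.1],[8.6,-0.2,-0.1],[8.6,-0.2,-0.1],[8.6,-0.2,-0.1],[8.6,-0.2,-0.1],[8.6,-0.2,-0.1],[8.6,-0.2,-0.1],[8.6,-0.2,-0.1]],"twist":[0,0,0,0,0,0,0,0,0,0,0],"claw":[1,1,1,1,1,-1,-1,-1,-1,-1,-1]}' 30; python3 - <<'E'
from h import *
where()
s=snap("wrist","w4.png")
E
```

```text
t: 4.8
tcp_pos: [0.6168, -0.2495, 0.0368]
tool_rot: [0.667, 0.236, -0.665, 0.238]
force: [-1.3, 0.3, 4.7]
finger_gap: 0.696
t 4.80 tcp [ 0.6168 -0.2495  0.0368] x [ 0.003 -0.002 -1.   ] jaw ang -0.888 F [-1.3  0.3  4.7] gap 0.696 q [-0.55  0.82  1.45  0.    0.86  0.34]
```

View pics/w4.png

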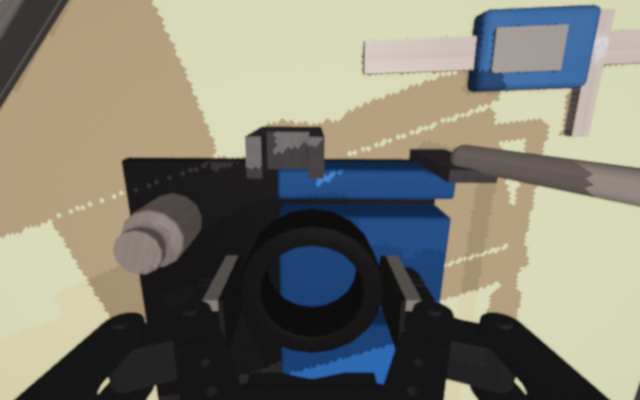

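```bash
python3 -m jog '{"linear":[[-4,0,0],[-8,0,0],[-12,0,0],[-12,0,0],[-12,0,0]],"twist":[0,0,0,0,0],"claw":[-1,-1,-1,-1,-1]}'; python3 - <<'E'
from h import *
where()
s=snap("top"); crop(s,300,400,125,215,6,"t3.png")
E
```

```text
t: 5.27
tcp_pos: [0.6176, -0.25, 0.1586]
tool_rot: [0.668, 0.234, -0.664, 0.239]
force: [-0.7, 0.4, -0.9]
finger_gap: 0.692
t 5.27 tcp [ 0.6176 -0.25    0.1586] x [ 0.007 -0.005 -1.   ] jaw ang -0.888 F [-0.7  0.4 -0.9] gap 0.692 q [-0.55  0.66  1.39 -0.    1.08  0.34]
```

View pics/t3.png

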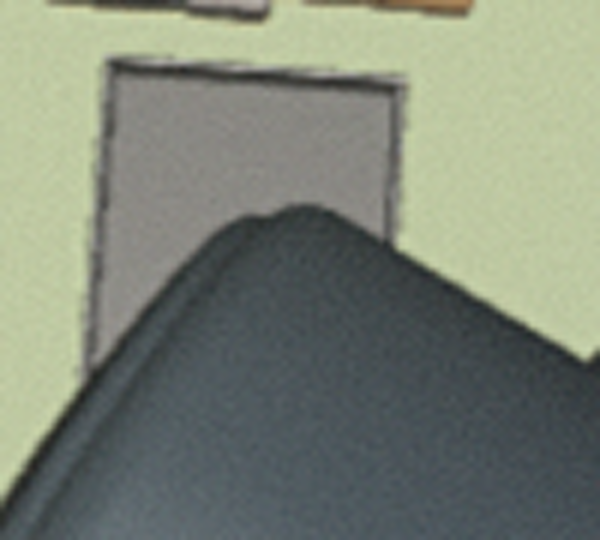

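```bash
python3 - <<'E'
from h import *
s=snap("top")
T=plane(s,[[317.5,135.3],[367.5,138.3],[363.1,202],[312.9,198.6]],.022)[:,:2]
print(T,T.mean(0),np.linalg.norm(T[0]-T[1]),np.linalg.norm(T[0]-T[3]))
v=T[0]-T[3]+T[1]-T[2];a=np.arctan2(v[1],v[0]);print(a)
c=T.mean(0)
for l in ((.042,0),(-.045,0)):
    print(l,c+np.array([np.cos(a)*l[0]-np.sin(a)*l[1],np.sin(a)*l[0]+np.cos(a)*l[1]]))
p=c+.042*np.array([np.cos(a),np.sin(a)])
move([*p,.12],a-np.pi/2)
E
```

```text
[[ 0.75312249  0.04144537]
 [ 0.74728156 -0.09653655]
 [ 0.56927961 -0.08442163]
 [ 0.57611593  0.0503915 ]] [ 0.6614499  -0.02228033] 0.13810549124623187 0.1772324992548285
-0.05925602169008691
(0.042, 0) [ 0.70337618 -0.02476763]
(-0.045, 0) [ 0.61652888 -0.01961537]
linear [  3.42 -11.76 -20.98] twist 0.742 (alt -2.400) q6 0.34
```

```bash
python3 -m jog '{"linear":[[3.4,-11.8,-21],[3.4,-11.8,-21],[3.4,-11.8,-21],[3.4,-11.8,-21],[3.4,-11.8,-21],[3.4,-11.8,-21],[3.4,-11.8,-21],[3.4,-11.8,-21],[3.4,-11.8,-21],[3.4,-11.8,-21],[3.4,-11.8,-21]],"twist":[0.742,0.742,0.742,0.742,0.742,0.742,0.742,0.742,0.742,0.742,0.742],"claw":[-1,-1,-1,-1,-1,-1,-1,-1,-1,-1,-1]}'; python3 - <<'E'
from h import *
where()
s=snap("wrist","w5.png");move([.7034,-.0248,.012],-.059-np.pi/2)
E
```

```text
t: 6.28
tcp_pos: [0.7034, -0.0265, 0.1199]
tool_rot: [-0.706, 0.022, 0.707, 0.022]
force: [0.1, 0.8, -1.5]
finger_gap: 0.694
t 6.28 tcp [ 0.7034 -0.0265  0.1199] x [-0.001 -0.    -1.   ] jaw ang -1.632 F [ 0.1  0.8 -1.5] gap 0.694 q [-0.2   0.76  1.3  -0.    1.08  1.44]
linear [10.82 -0.17  0.02] twist -0.002 (alt 3.139) q6 1.44
```

View pics/w5.png

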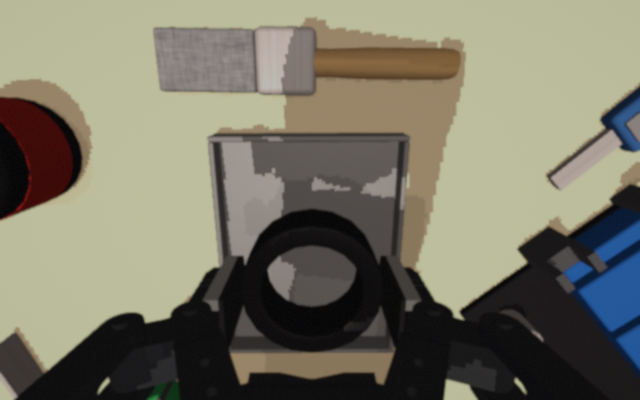

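```bash
python3 -m jog '{"linear":[[4,-0.1,0],[8,-0.1,0],[10,-0.1,0],[10.75,-0.1,0],[10.75,-0.1,0],[10.75,-0.1,0],[10.75,-0.1,0],[10.75,-0.1,0],[10.75,-0.1,0],[10.75,-0.1,0],[7,-0.1,0],[4,-0.1,0],[0,-0.1,0],[0,-0.1,0]],"twist":[0,0,0,0,0,0,0,0,0,0,0,0,0,0],"claw":[-1,-1,-1,-1,-1,-1,0.66,0.66,0.66,0.66,0.66,0.66,0.66,0.66]}'; python3 - <<'E'
from h import *
where()
s=snap("wrist","w6.png");O=np.array([.5807,-.3003]);th=-.890;x=np.array([np.cos(th),np.sin(th)]);y=np.array([-x[1],x[0]])
w=O+x*-.0875+y*.0743; print(w)
move([*w,.12],-.89)
E
```

```text
t: 7.5
tcp_pos: [0.7097, -0.0245, 0.1294]
tool_rot: [0.712, -0.022, -0.701, -0.02]
force: [1.7, -1.1, 0.8]
finger_gap: 0.83
t 7.50 tcp [ 0.7097 -0.0245  0.1294] x [ 0.016 -0.003 -1.   ] jaw ang -1.630 F [ 1.7 -1.1  0.8] gap 0.830 q [-0.19  0.75  1.3   0.    1.08  1.44]
[ 0.58336288 -0.18554091]
linear [ 0.53 16.83 11.51] twist -0.74 (alt 2.402) q6 1.44
```

View pics/w6.png

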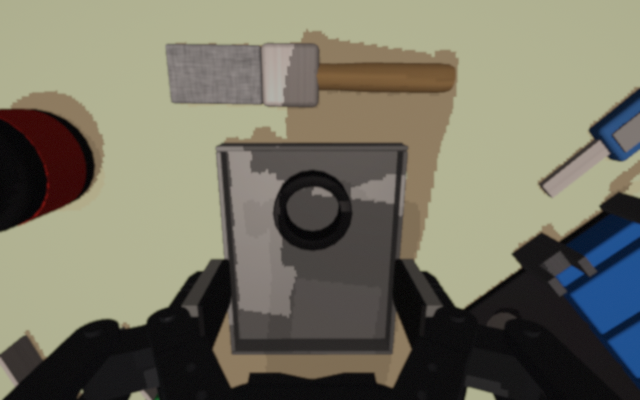

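```bash
python3 -m jog '{"linear":[[0.5,16.8,11.5],[0.5,16.8,11.5],[0.5,16.8,11.5],[0.5,16.8,11.5],[0.5,16.8,11.5],[0.5,16.8,11.5],[0.5,16.8,11.5],[0.5,16.8,11.5],[0.5,16.8,11.5],[0.5,16.8,11.5]],"twist":[-0.74,-0.74,-0.74,-0.74,-0.74,-0.74,-0.74,-0.74,-0.74,-0.74],"claw":[0.2,0.2,0.2,0.2,0.2,0.2,0.2,0.2,0.2,0.2]}'; python3 - <<'E'
from h import *
where()
s=snap("wrist","w7.png")
E
```

```text
t: 8.38
tcp_pos: [0.5799, -0.1835, 0.1151]
tool_rot: [0.667, 0.236, -0.666, 0.236]
force: [0.7, -0.2, 0.2]
finger_gap: 0.601
t 8.38 tcp [ 0.5799 -0.1835  0.1151] x [ 0.  0. -1.] jaw ang -0.890 F [ 0.7 -0.2  0.2] gap 0.601 q [-0.49  0.65  1.57  0.    0.91  0.4 ]
```

View pics/w7.png

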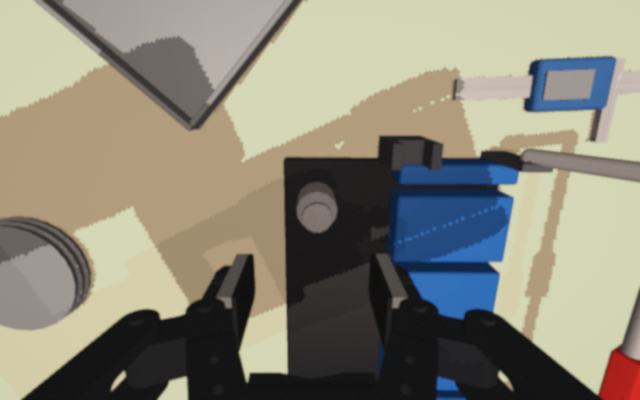

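```bash
python3 - <<'E'
from h import *
s=snap("wrist")
crop(s,280,360,170,250,7,"w7c.png")
p=plane(s,[[316,217]],.042)[0];print(p); where()
move([p[0],p[1],.013],-.89)
E
```

```text
[ 0.58206779 -0.18702082  0.042     ]
t 8.48 tcp [ 0.5799 -0.1835  0.1152] x [ 0.  0. -1.] jaw ang -0.889 F [ 1.  -0.4 -0.2] gap 0.598 q [-0.49  0.65  1.57  0.    0.91  0.4 ]
linear [10.22  0.41  0.06] twist 0.001 (alt -3.141) q6 0.40
```

View pics/w7c.png

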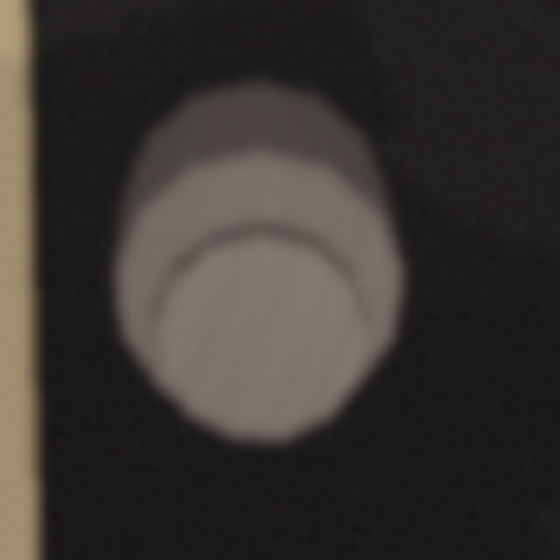

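```bash
python3 -m jog '{"linear":[[2,0.4,0.1],[6,0.4,0.1],[9,0.4,0.1],[10.2,0.4,0.1],[10.2,0.4,0.1],[10.2,0.4,0.1],[10.2,0.4,0.1],[10.2,0.4,0.1],[10.2,0.4,0.1],[10.2,0.4,0.1],[10.2,0.4,0.1],[10.2,0.4,0.1],[7,0.4,0.1],[3,0.4,0.1],[0,0.4,0.1],[-1,0.4,0.1],[-1,0.4,0.1]],"twist":[0,0,0,0,0,0,0,0,0,0,0,0,0,0,0,0,0],"claw":[0.2,0.2,0.2,0.2,0.2,0.2,-1,-1,-1,-1,-1,-1,-1,-1,-1,-1,-1]}' 40; python3 - <<'E'
from h import *
where()
s=snap("wrist","w8.png")
a=-.059;c=np.array([.6614,-.0223]);p=c-.045*np.array([np.cos(a),np.sin(a)])
move([*p,.10],a-np.pi/2)
E
```

```text
t: 9.9
tcp_pos: [0.583, -0.1894, 0.1289]
tool_rot: [0.668, 0.234, -0.665, 0.238]
force: [0.8, 0.3, -1.5]
finger_gap: 0.312
t 9.90 tcp [ 0.583  -0.1894  0.1289] x [ 0.007 -0.004 -1.   ] jaw ang -0.890 F [ 0.8  0.3 -1.5] gap 0.312 q [-0.5   0.64  1.56 -0.    0.94  0.39]
linear [  2.64 -10.94 -13.36] twist 0.74 (alt -2.402) q6 0.39
```

View pics/w8.png

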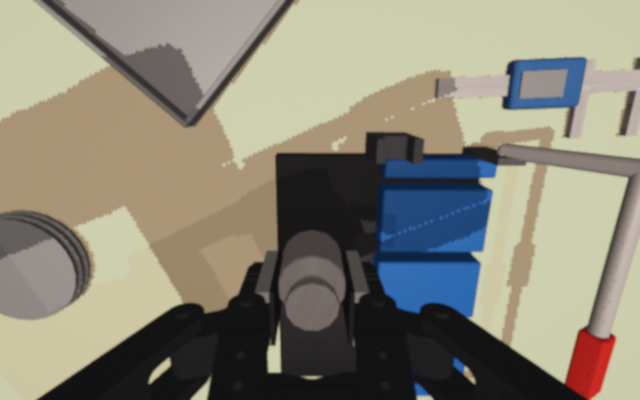

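```bash
python3 -m jog '{"linear":[[2.5,-11,-13.4],[2.5,-11,-13.4],[2.5,-11,-13.4],[2.5,-11,-13.4],[2.5,-11,-13.4],[2.5,-11,-13.4],[2.5,-11,-13.4],[2.5,-11,-13.4],[2.5,-11,-13.4],[2.5,-11,-13.4]],"twist":[0.74,0.74,0.74,0.74,0.74,0.74,0.74,0.74,0.74,0.74],"claw":[-1,-1,-1,-1,-1,-1,-1,-1,-1,-1]}'; python3 - <<'E'
from h import *
where()
a=-.059;c=np.array([.6614,-.0223]);p=c-.045*np.array([np.cos(a),np.sin(a)])
move([*p,.010],a-np.pi/2)
E
```

```text
t: 10.78
tcp_pos: [0.6154, -0.0194, 0.0996]
tool_rot: [-0.706, 0.021, 0.707, 0.021]
force: [-0.1, 0.6, -1.1]
finger_gap: 0.311
t 10.78 tcp [ 0.6154 -0.0194  0.0996] x [-0.001  0.    -1.   ] jaw ang -1.630 F [-0.1  0.6 -1.1] gap 0.311 q [-0.21  0.68  1.56 -0.    0.9   1.42]
linear [ 8.96  0.02 -0.12] twist 0.0 (alt -3.141) q6 1.42
```

```bash
python3 -m jog '{"linear":[[3,0,0],[6,0,0],[8,0,0],[8.9,0,0],[8.9,0,0],[8.9,0,0],[8.9,0,0],[8.9,0,0],[8.9,0,0],[8.9,0,0],[6,0,0],[2,0,0],[-2,0,0],[-4,0,0],[-4,0,0]],"twist":[0,0,0,0,0,0,0,0,0,0,0,0,0,0,0],"claw":[-1,-1,-1,-1,-1,-1,0.1,0.1,0.1,0.1,0.1,0.1,0.1,0.1,0.1]}'; python3 - <<'E'
from h import *
where()
s=snap("wrist","w9.png");s=snap("top","t9.png")
E
```

```text
t: 12.03
tcp_pos: [0.6198, -0.0192, 0.1463]
tool_rot: [0.711, -0.022, -0.703, -0.02]
force: [1.0, -0.3, 0.8]
finger_gap: 0.548
t 12.03 tcp [ 0.6198 -0.0192  0.1463] x [ 0.012 -0.002 -1.   ] jaw ang -1.630 F [ 1.  -0.3  0.8] gap 0.548 q [-0.21  0.62  1.53  0.    0.98  1.42]
```

View pics/w9.png

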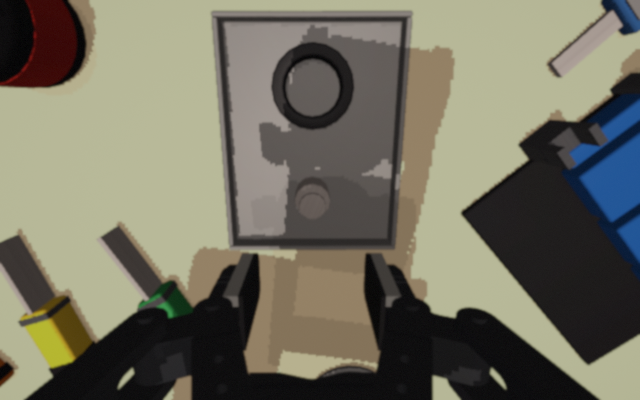

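View pics/t9.png

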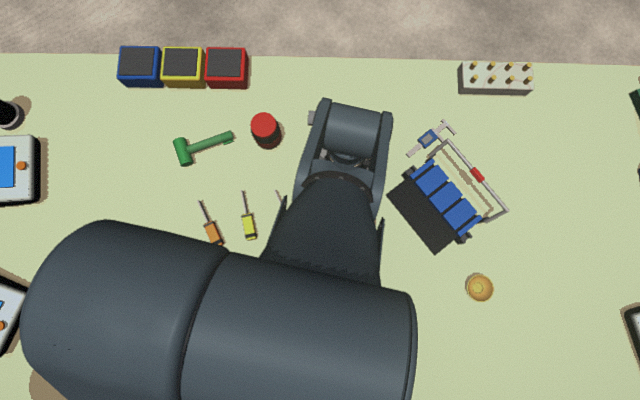

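```bash
python3 - <<'E'
from h import *
move([.49,.105,.17],.41-np.pi/2)
E
```

```text
linear [ -2.89 -11.59  13.33] twist -0.469 (alt 2.673) q6 1.42
```

```bash
python3 -m jog '{"linear":[[-3,-11.6,13.3],[-3,-11.6,13.3],[-3,-11.6,13.3],[-3,-11.6,13.3],[-3,-11.6,13.3],[-3,-11.6,13.3],[-3,-11.6,13.3],[-3,-11.6,13.3],[-3,-11.6,13.3]],"twist":[-0.469,-0.469,-0.469,-0.469,-0.469,-0.469,-0.469,-0.469,-0.469],"claw":[0.1,0.1,0.1,0.1,0.1,0.1,0.1,0.1,0.1]}'; python3 - <<'E'
from h import *
where()
s=snap("wrist","w10.png")
E
```

```text
t: 12.88
tcp_pos: [0.4914, 0.1041, 0.1697]
tool_rot: [0.692, 0.143, -0.692, 0.143]
force: [-0.1, 0.2, -0.1]
finger_gap: 0.548
t 12.88 tcp [0.4914 0.1041 0.1697] x [ 0. -0. -1.] jaw ang -1.163 F [-0.1  0.2 -0.1] gap 0.548 q [-0.01  0.46  1.8  -0.    0.89  1.15]
```

View pics/w10.png

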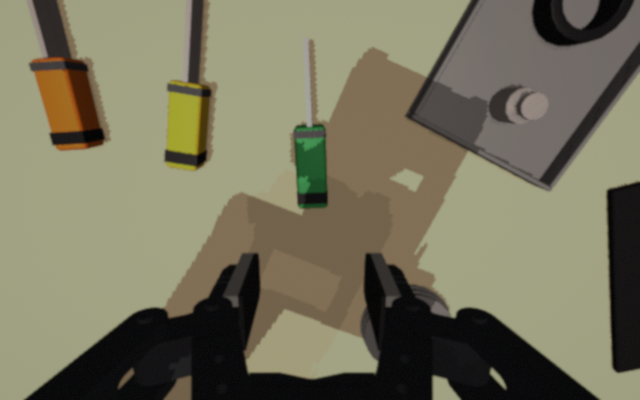

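```bash
python3 - <<'E'
from h import *
s=snap("wrist")
crop(s,270,350,30,220,3.5,"w10c.png")
E
```

```text
(no output)
```

View pics/w10c.png

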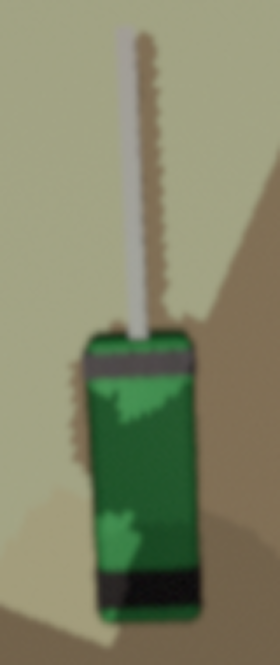

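```bash
python3 - <<'E'
from h import *
s=snap("wrist")
f=lambda x,y:(270+x/3.5,30+y/3.5)
P=plane(s,[f(126,30),f(138,335),f(141,347),f(150.5,612)],.028)
print(P)
d=(P[2]-P[3])[:2];print("handle len",np.linalg.norm(d),np.arctan2(d[1],d[0]))
e=(P[0]-P[1])[:2];print("blade",np.linalg.norm(e),np.arctan2(e[1],e[0]))
a=np.arctan2(*(P[0]-P[3])[[1,0]]);print("all",a,np.linalg.norm(P[0]-P[3]))
m=(P[2]+P[3])[:2]/2; g=m+.005*np.array([np.cos(a),np.sin(a)])
print("mid",m,"grip",g)
move([*g,.008],a-np.pi/2)
E
```

```text
[[0.59654333 0.15296539 0.028     ]
 [0.53935214 0.12560295 0.028     ]
 [0.5371535  0.12390904 0.028     ]
 [0.47957258 0.09656905 0.028     ]]
handle len 0.06374195459934992 0.44329322437987456
blade 0.06339980362250743 0.4462496358885116
all 0.44925824885197435 0.12985647117197704
mid [0.50836304 0.11023904] grip [0.51286689 0.11241053]
linear [16.19  0.12 -2.35] twist -0.041 (alt 3.100) q6 1.15
```

```bash
python3 -m jog '{"linear":[[4,0.1,-2.4],[8,0.1,-2.4],[12,0.1,-2.4],[15,0.1,-2.4],[16.5,0.1,-2.4],[16.5,0.1,-2.4],[16.5,0.1,-2.4],[16.5,0.1,-2.4],[16.5,0.1,-2.4],[16.5,0.1,-2.4],[16.5,0.1,-2.4],[16.5,0.1,-2.4],[16.5,0.1,-2.4]],"twist":[-0.041,-0.041,-0.041,-0.041,-0.041,-0.041,-0.041,-0.041,-0.041,-0.041,-0.041,-0.041,-0.041],"claw":[0.1,0.1,0.1,0.1,0.1,0.1,0.1,-1,-1,-1,-1,-1,-1]}' 40; python3 - <<'E'
from h import *
where()
s=snap("wrist","w11.png")
E
```

```text
t: 14.12
tcp_pos: [0.5136, 0.1137, 0.0069]
tool_rot: [0.69, 0.158, -0.688, 0.158]
force: [-0.8, -0.1, 5.8]
finger_gap: 0.294
t 14.12 tcp [0.5136 0.1137 0.0069] x [ 0.003 -0.    -1.   ] jaw ang -1.120 F [-0.8 -0.1  5.8] gap 0.294 q [ 0.01  0.77  1.83 -0.    0.54  1.13]
```

View pics/w11.png

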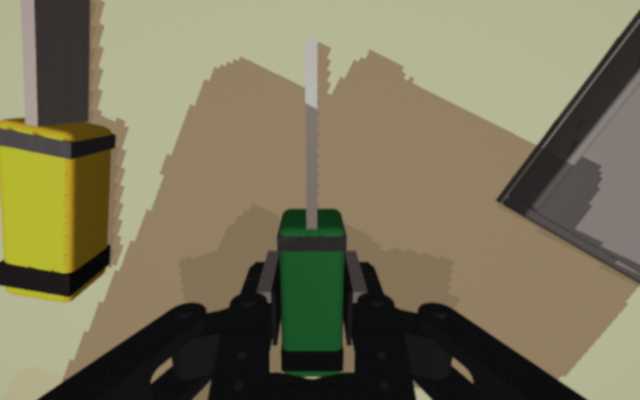

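```bash
cat >> h.py <<'E'
O=np.array([.5807,-.3003]);TH=-.890;RX=np.array([np.cos(TH),np.sin(TH)]);RY=np.array([-RX[1],RX[0]])
def W(x,y): return O+RX*x/1000+RY*y/1000
def RK(p): q=np.atleast_2d(p)[:,:2]-O; return np.c_[q@RX,q@RY]*1000
E
python3 -m jog '{"linear":[[-2,0,0],[-6,0,0],[-10,0,0],[-13,0,0],[-13,0,0],[-13,0,0]],"twist":[0,0,0,0,0,0],"claw":[-1,-1,-1,-1,-1,-1]}'; python3 - <<'E'
from h import *
where()
s=snap("wrist","w12.png")
move([*W(-64,-29),.13],TH-np.pi/2)
E
```

```text
t: 14.67
tcp_pos: [0.5135, 0.1139, 0.1374]
tool_rot: [0.691, 0.158, -0.687, 0.158]
force: [0.1, -0.3, -0.7]
finger_gap: 0.295
t 14.67 tcp [0.5135 0.1139 0.1374] x [ 0.005  0.    -1.   ] jaw ang -1.120 F [ 0.1 -0.3 -0.7] gap 0.295 q [0.01 0.53 1.77 0.   0.83 1.13]
linear [ 0.58 34.69 16.15] twist 1.341 (alt -1.801) q6 1.13
```

View pics/w12.png

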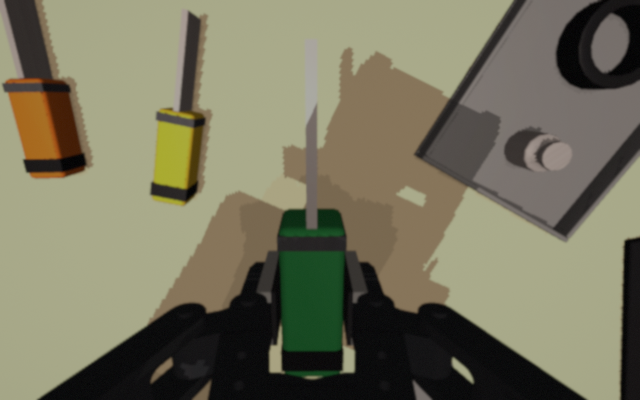

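```bash
python3 -m jog '{"linear":[[0.6,34.7,16.2],[0.6,34.7,16.2],[0.6,34.7,16.2],[0.6,34.7,16.2],[0.6,34.7,16.2],[0.6,34.7,16.2],[0.6,34.7,16.2],[0.6,34.7,16.2],[0.6,34.7,16.2],[0.6,34.7,16.2],[0.6,34.7,16.2],[0.6,34.7,16.2],[0.6,34.7,16.2],[0.6,34.7,16.2]],"twist":[1.341,1.341,1.341,1.341,1.341,1.341,1.341,1.341,1.341,1.341,1.341,1.341,1.341,1.341],"claw":[-1,-1,-1,-1,-1,-1,-1,-1,-1,-1,-1,-1,-1,-1]}'; python3 - <<'E'
from h import *
where()
s=snap("wrist","w13.png")
move([*W(-64,-29),.045],TH-np.pi/2)
E
```

```text
t: 15.88
tcp_pos: [0.5169, -0.2679, 0.1279]
tool_rot: [-0.637, 0.303, 0.64, 0.304]
force: [-0.2, -0.1, -2.0]
finger_gap: 0.293
t 15.88 tcp [ 0.5169 -0.2679  0.1279] x [-0.003  0.002 -1.   ] jaw ang -2.458 F [-0.2 -0.1 -2. ] gap 0.293 q [-0.67  0.61  1.63  0.    0.91  1.79]
linear [ 8.33  0.   -0.14] twist 0.002 (alt -3.139) q6 1.79
```

View pics/w13.png

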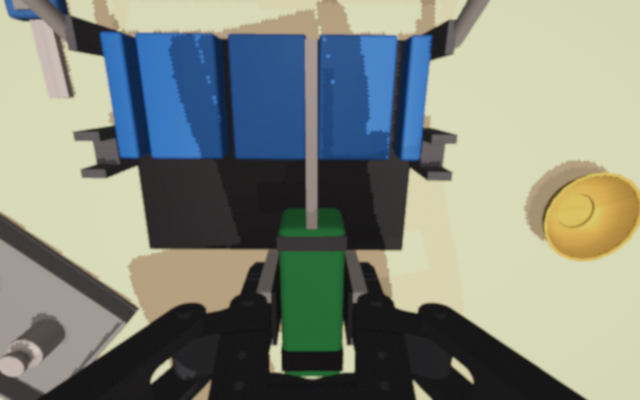

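```bash
python3 -m jog '{"linear":[[4,0,0],[7,0,0],[8.2,0,-0.1],[8.2,0,-0.1],[8.2,0,-0.1],[8.2,0,-0.1]],"twist":[0,0,0,0,0,0],"claw":[-1,-1,-1,-1,-1,-1]}'; python3 - <<'E'
from h import *
where()
s=snap("wrist","w14.png")
crop(s,180,440,80,260,3,"w14c.png")
print(RK(manip.sense()["tcp_pos"]))
E
```

```text
t: 16.43
tcp_pos: [0.5196, -0.2704, 0.0486]
tool_rot: [0.639, -0.304, -0.637, -0.304]
force: [0.1, -0.6, -0.7]
finger_gap: 0.298
t 16.43 tcp [ 0.5196 -0.2704  0.0486] x [ 0.002 -0.002 -1.   ] jaw ang -2.460 F [ 0.1 -0.6 -0.7] gap 0.298 q [-0.67  0.73  1.67  0.    0.74  1.79]
[[-61.49426555 -28.73839925]]
```

View pics/w14c.png

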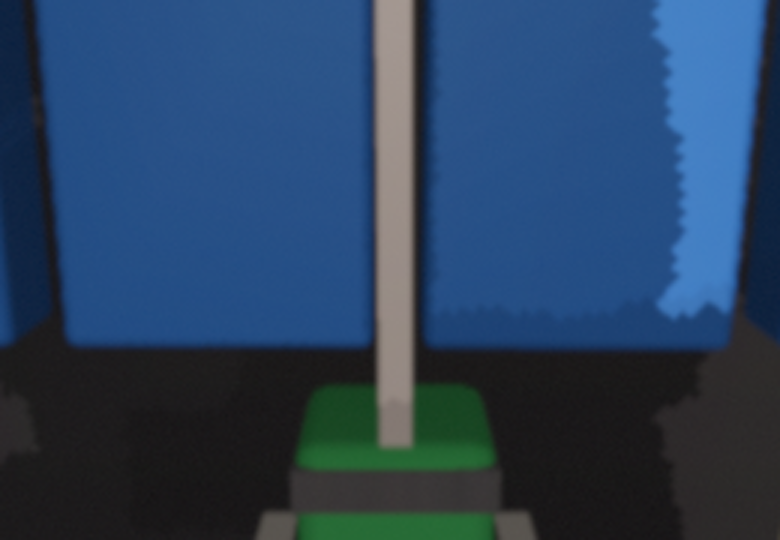

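```bash
python3 - <<'E'
from h import *
s=snap("wrist"); where()
z=manip.sense()["tcp_pos"][2]-.0069
print("shoulder",RK(plane(s,[[180+395/3,80+447/3]],z+.028)),"blade pts",RK(plane(s,[[180+395.5/3,80+200/3],[180+393/3,80+5/3]],z+.028)))
print("block edge",RK(plane(s,[[180+380/3,80+346/3]],.03)),"slot edges",RK(plane(s,[[180+371/3,80+300/3],[180+426/3,80+300/3]],.03)))
print(RK(manip.sense()["tcp_pos"]))
E
```

```text
t 16.53 tcp [ 0.5196 -0.2707  0.0491] x [ 0.003 -0.002 -1.   ] jaw ang -2.461 F [-0.6 -0.2 -1.3] gap 0.296 q [-0.67  0.73  1.67 -0.    0.74  1.79]
shoulder [[-32.26466687 -28.91100907]] blade pts [[ -1.70968087 -28.95483207]
 [ 19.51835779 -28.66849996]]
block edge [[-30.5846828  -26.44060093]] slot edges [[-23.00886544 -25.04219862]
 [-23.00215179 -33.7627007 ]]
[[-61.45825429 -28.81411221]]
```

```bash
python3 -m jog '{"linear":[[0,0.05,0.3],[0,0.05,0.3],[1,0.05,0.3],[1.8,0.05,0.3],[2.6,0.05,0.3],[3.2,0.05,0.3],[3.2,0.05,0.3],[3.2,0.05,0.3]],"twist":[0,0,0,0,0,0,0,0],"claw":[-1,-1,-1,-1,-1,-1,-1,-1]}'; python3 - <<'E'
from h import *
where()
s=snap("wrist")
crop(s,180,440,80,260,3,"w15c.png")
print(RK(manip.sense()["tcp_pos"]))
E
```

```text
t: 17.2
tcp_pos: [0.5159, -0.2678, 0.0145]
tool_rot: [-0.638, 0.304, 0.639, 0.305]
force: [-0.4, -0.3, -0.7]
finger_gap: 0.291
t 17.20 tcp [ 0.5159 -0.2678  0.0145] x [-0.001  0.001 -1.   ] jaw ang -2.461 F [-0.4 -0.3 -0.7] gap 0.291 q [-0.67  0.79  1.68 -0.    0.67  1.79]
[[-66.0349977  -29.89702751]]
```

View pics/w15c.png

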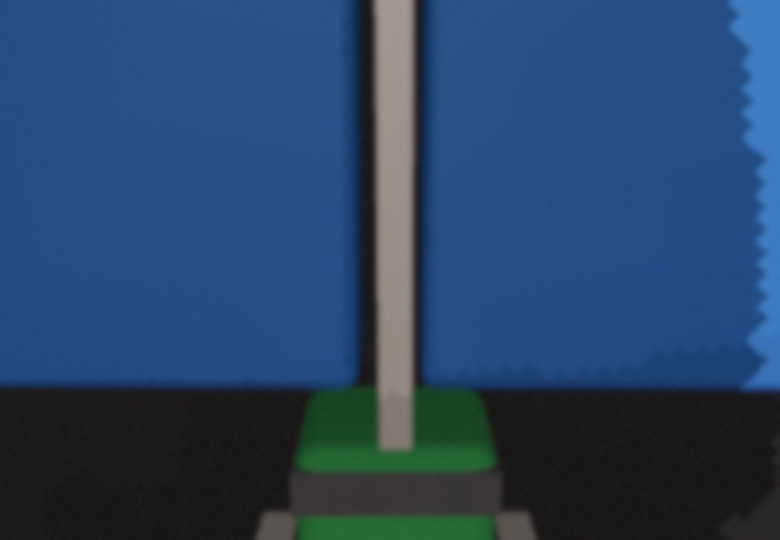

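```bash
python3 -m jog '{"linear":[[0.1,-0.05,-0.3],[0.1,-0.05,-0.5],[0.1,-0.05,-0.6],[0.1,-0.05,-0.7],[0.1,-0.05,-0.75],[0.1,-0.05,-0.75],[0.1,-0.05,-0.75]],"twist":[0,0,0,0,0,0,0],"claw":[-1,-1,-1,-1,-1,-1,-1]}'; python3 - <<'E'
from h import *
where()
s=snap("wrist")
crop(s,180,440,80,260,3,"w16c.png")
print(RK(manip.sense()["tcp_pos"]))
E
```

```text
t: 17.83
tcp_pos: [0.5197, -0.2715, 0.0144]
tool_rot: [-0.637, 0.304, 0.64, 0.305]
force: [-3.6, 4.4, 6.5]
finger_gap: 0.291
t 17.83 tcp [ 0.5197 -0.2715  0.0144] x [-0.004  0.004 -1.   ] jaw ang -2.461 F [-3.6  4.4  6.5] gap 0.291 q [-0.67  0.79  1.67  0.    0.69  1.79]
[[-60.77381689 -29.28809628]]
```

View pics/w16c.png

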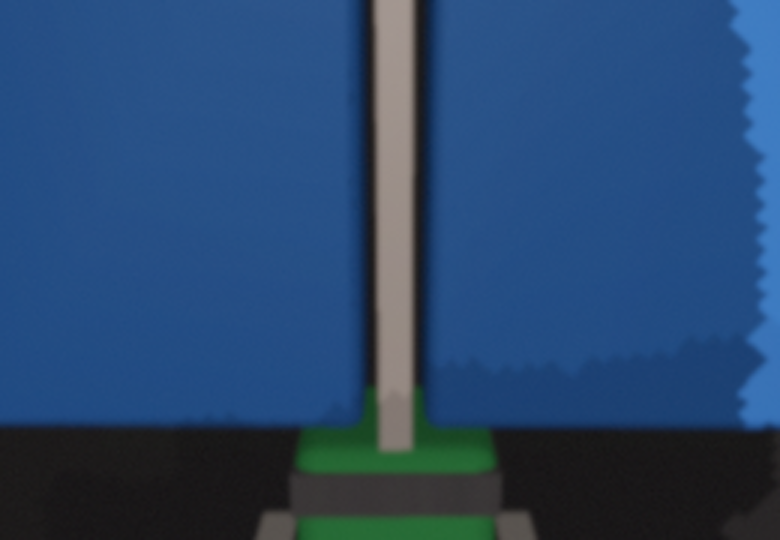

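```bash
python3 -m jog '{"linear":[[0,0,-0.7],[0,0,-0.7],[0,0,-0.7],[0,0,-0.7],[-2,0,-0.7],[-6,0,-0.7],[-10,0,-0.7],[-14,0,-0.7],[-14,0,-0.7]],"twist":[0,0,0,0,0,0,0,0,0],"claw":[-0.1,-0.1,-0.1,-0.1,-0.1,-0.1,-0.1,-0.1,-0.1]}'; python3 - <<'E'
from h import *
where()
s=snap("wrist","w17.png")
move([.483,.215,.17],.2-np.pi/2)
E
```

```text
t: 18.63
tcp_pos: [0.53, -0.2822, 0.1622]
tool_rot: [0.644, -0.306, -0.633, -0.303]
force: [0.4, -1.4, 0.4]
finger_gap: 0.449
t 18.63 tcp [ 0.53   -0.2822  0.1622] x [ 0.013 -0.01  -1.   ] jaw ang -2.461 F [ 0.4 -1.4  0.4] gap 0.449 q [-0.68  0.57  1.57  0.    0.98  1.79]
linear [ -1.47 -27.69  41.41] twist -1.09 (alt 2.051) q6 1.79
```

View pics/w17.png

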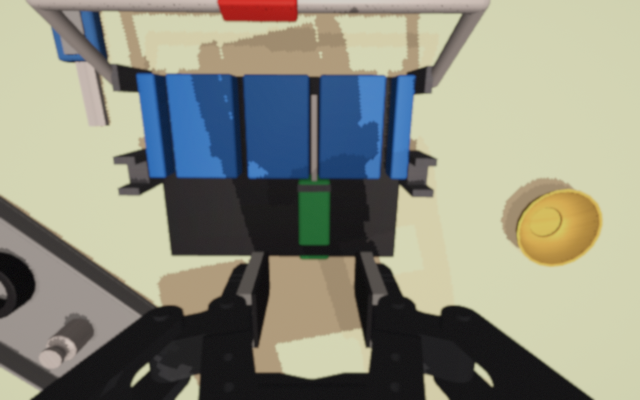

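```bash
python3 -m jog '{"linear":[[-1.5,-27.7,41],[-1.5,-27.7,41],[-1.5,-27.7,41],[-1.5,-27.7,41],[-1.5,-27.7,41],[-1.5,-27.7,41],[-1.5,-27.7,41],[-1.5,-27.7,41],[-1.5,-27.7,41],[-1.5,-27.7,41],[-1.5,-27.7,41],[-1.5,-27.7,41],[-1.5,-27.7,41],[-1.5,-27.7,41],[-1.5,-27.7,41],[-1.5,-27.7,41]],"twist":[-1.09,-1.09,-1.09,-1.09,-1.09,-1.09,-1.09,-1.09,-1.09,-1.09,-1.09,-1.09,-1.09,-1.09,-1.09,-1.09],"claw":[0.1,0.1,0.1,0.1,0.1,0.1,0.1,0.1,0.1,0.1,0.1,0.1,0.1,0.1,0.1,0.1]}'; python3 - <<'E'
from h import *
where()
s=snap("wrist","w18.png")
E
```

```text
t: 20.02
tcp_pos: [0.4826, 0.2128, 0.1685]
tool_rot: [-0.703, -0.07, 0.704, -0.07]
force: [0.4, -0.8, -0.4]
finger_gap: 0.551
t 20.02 tcp [0.4826 0.2128 0.1685] x [-0.002 -0.001 -1.   ] jaw ang -1.372 F [ 0.4 -0.8 -0.4] gap 0.551 q [ 0.2   0.49  1.74 -0.    0.92  1.58]
```

View pics/w18.png

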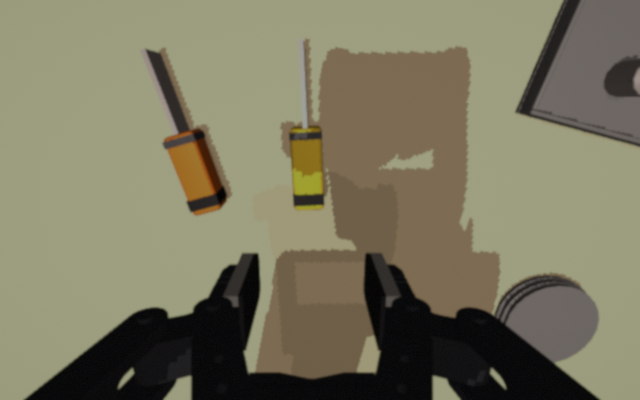

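```bash
python3 - <<'E'
from h import *
s=snap("wrist")
crop(s,265,345,30,220,3.5,"w18c.png"); crop(s,120,240,35,225,3,"w18o.png")
E
```

```text
(no output)
```

View pics/w18c.png

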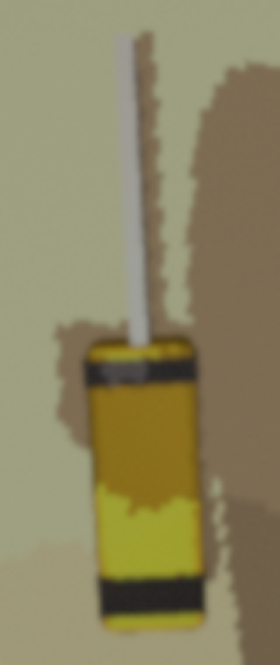

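View pics/w18o.png

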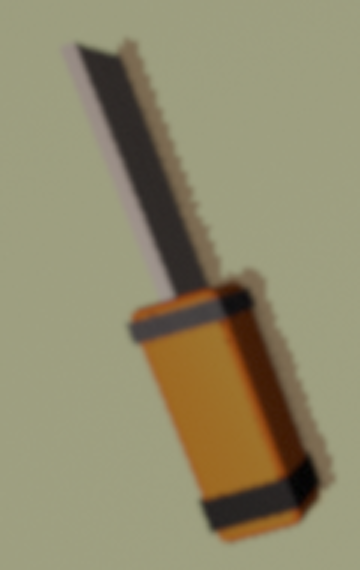

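```bash
cat > scr.py <<'E'
from h import *
def scraper(s,f,tip,base,hf,hb):
    P=plane(s,[f(*tip),f(*base),f(*hf),f(*hb)],.028)[:,:2]
    a=lambda v:np.arctan2(v[1],v[0])
    print("handle len",np.linalg.norm(P[2]-P[3]),a(P[2]-P[3]),"blade",np.linalg.norm(P[0]-P[1]),a(P[0]-P[1]),"all",np.linalg.norm(P[0]-P[3]),a(P[0]-P[3]))
    b=a(P[0]-P[3]);u=np.array([np.cos(b),np.sin(b)]);m=(P[2]+P[3])/2;g=m+.005*u
    print("grip",g,"b",b,"off-line",(P-m)@np.array([-u[1],u[0]])*1000)
    where();move([*g,.006],b-np.pi/2)
E
python3 - <<'E'
from scr import *
s=snap("wrist")
scraper(s,lambda x,y:(265+x/3.5,30+y/3.5),(124,35),(139,345),(140.5,352),(153,626))
scraper(s,lambda x,y:(120+x/3,35+y/3),(70,46),(168,297),(178,312),(257,528))
E
```

```text
handle len 0.06604841519567826 0.23818158210831325 blade 0.06447233508448659 0.24063388483447493 all 0.13210372287712288 0.2414179070658621
grip [0.50327804 0.2196475 ] b 0.2414179070658621 off-line [ 0.10687688  0.15742462 -0.10687688  0.10687688]
t 20.17 tcp [0.4832 0.2126 0.1691] x [-0.001 -0.    -1.   ] jaw ang -1.373 F [-0.   0.4 -0. ] gap 0.553 q [ 0.2   0.49  1.74 -0.    0.92  1.58]
linear [16.3  -0.29 -2.12] twist -0.044 (alt 3.097) q6 1.58
handle len 0.06308541576297994 0.44662805210845485 blade 0.0637114023834476 0.4662751488748243 all 0.13118760778615782 0.4650109806412954
grip [0.48001105 0.31287879] b 0.4650109806412954 off-line [ 0.57981469  0.49927278 -0.57981469  0.57981469]
t 20.17 tcp [0.4832 0.2126 0.1691] x [-0.001 -0.    -1.   ] jaw ang -1.373 F [-0.   0.4 -0. ] gap 0.553 q [ 0.2   0.49  1.74 -0.    0.92  1.58]
linear [16.3  -9.89 -1.67] twist -0.268 (alt 2.874) q6 1.58
```

```bash
python3 -m jog '{"linear":[[4,-0.3,-2.1],[8,-0.3,-2.1],[12,-0.3,-2.1],[15,-0.3,-2.1],[16.3,-0.3,-2.1],[16.3,-0.3,-2.1],[16.3,-0.3,-2.1],[16.3,-0.3,-2.1],[16.3,-0.3,-2.1],[16.3,-0.3,-2.1],[16.3,-0.3,-2.1],[16.3,-0.3,-2.1],[14,-0.3,-2.1],[10,-0.3,-2.1],[6,-0.3,-2.1],[4,-0.3,-2.1],[4,-0.3,-2.1],[4,-0.3,-2.1]],"twist":[-0.044,-0.044,-0.044,-0.044,-0.044,-0.044,-0.044,-0.044,-0.044,-0.044,-0.044,-0.044,-0.044,-0.044,-0.044,-0.044,-0.044,-0.044],"claw":[0.1,0.1,0.1,0.1,0.1,0.1,0.1,-1,-1,-1,-1,-1,-1,-1,-1,-1,-1,-1]}' 40; python3 - <<'E'
from h import *
where()
s=snap("wrist","w19.png")
move([*W(-66,29),.13],TH-np.pi/2)
E
```

```text
t: 21.67
tcp_pos: [0.5035, 0.2214, 0.1309]
tool_rot: [0.703, 0.086, -0.701, 0.086]
force: [-0.9, -0.9, -1.0]
finger_gap: 0.292
t 21.67 tcp [0.5035 0.2214 0.1309] x [ 0.003  0.001 -1.   ] jaw ang -1.327 F [-0.9 -0.9 -1. ] gap 0.292 q [0.21 0.57 1.72 0.   0.85 1.54]
linear [-0.07 45.29  5.15] twist 1.134 (alt -2.008) q6 1.54
```

View pics/w19.png

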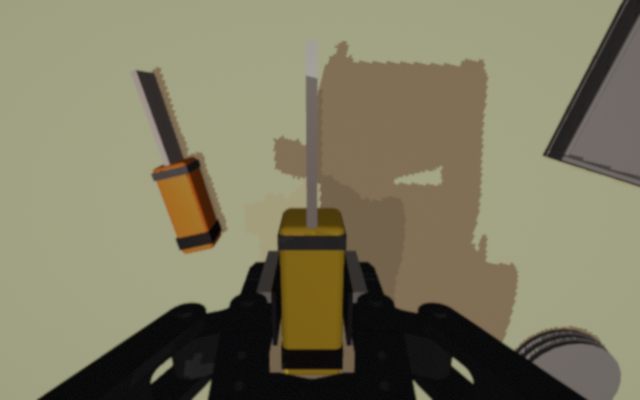

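```bash
python3 -m jog '{"linear":[[0,45.3,5.2],[0,45.3,5.2],[0,45.3,5.2],[0,45.3,5.2],[0,45.3,5.2],[0,45.3,5.2],[0,45.3,5.2],[0,45.3,5.2],[0,45.3,5.2],[0,45.3,5.2],[0,45.3,5.2],[0,45.3,5.2],[0,45.3,5.2],[0,45.3,5.2],[0,45.3,5.2]],"twist":[1.134,1.134,1.134,1.134,1.134,1.134,1.134,1.134,1.134,1.134,1.134,1.134,1.134,1.134,1.134],"claw":[-1,-1,-1,-1,-1,-1,-1,-1,-1,-1,-1,-1,-1,-1,-1]}'; python3 - <<'E'
from h import *
where()
move([*W(-66,29),.047],TH-np.pi/2)
E
```

```text
t: 22.97
tcp_pos: [0.5604, -0.2289, 0.1277]
tool_rot: [-0.637, 0.304, 0.64, 0.304]
force: [0.1, 0.3, -1.0]
finger_gap: 0.296
t 22.97 tcp [ 0.5604 -0.2289  0.1277] x [-0.004  0.003 -1.   ] jaw ang -2.460 F [ 0.1  0.3 -1. ] gap 0.296 q [-0.57  0.63  1.57  0.    0.94  1.89]
linear [ 8.07  0.01 -0.26] twist 0.001 (alt -3.141) q6 1.89
```

```bash
python3 -m jog '{"linear":[[4,0,0],[7,0,0],[8,0,0],[8,0,0],[8,0,0],[8,0,0]],"twist":[0,0,0,0,0,0],"claw":[-1,-1,-1,-1,-1,-1]}'; python3 - <<'E'
from h import *
s=snap("wrist","w20.png");s=snap("wrist")
where()
crop(s,180,440,80,260,3,"w20c.png")
print(RK(manip.sense()["tcp_pos"]))
E
```

```text
t: 23.47
tcp_pos: [0.563, -0.231, 0.0508]
tool_rot: [0.639, -0.304, -0.637, -0.304]
force: [-0.0, -0.2, -0.5]
finger_gap: 0.289
t 23.57 tcp [ 0.5631 -0.2314  0.0512] x [ 0.003 -0.002 -1.   ] jaw ang -2.460 F [-0.5 -0.6 -1.8] gap 0.295 q [-0.57  0.75  1.6  -0.    0.78  1.89]
[[-64.56855797  29.67868739]]
```

View pics/w20c.png

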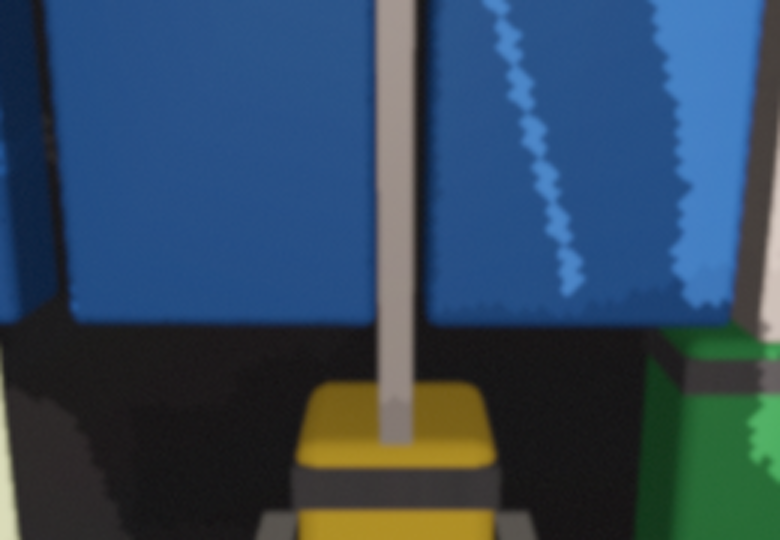

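```bash
python3 -m jog '{"linear":[[0,0.08,0.1],[0,0.08,0.1],[1,0.08,0.1],[2,0.08,0.1],[2.8,0.08,0.1],[3.4,0.08,0.1],[3.4,0.08,0.1],[3.4,0.08,0.1]],"twist":[0,0,0,0,0,0,0,0],"claw":[-1,-1,-1,-1,-1,-1,-1,-1]}'; python3 - <<'E'
from h import *
where()
s=snap("wrist")
crop(s,180,440,80,260,3,"w21c.png")
print(RK(manip.sense()["tcp_pos"]))
E
```

```text
t: 24.23
tcp_pos: [0.5601, -0.2304, 0.0153]
tool_rot: [-0.638, 0.304, 0.639, 0.304]
force: [-1.4, 1.6, 5.8]
finger_gap: 0.296
t 24.23 tcp [ 0.5601 -0.2304  0.0153] x [-0.001  0.001 -1.   ] jaw ang -2.461 F [-1.4  1.6  5.8] gap 0.296 q [-0.57  0.8   1.62 -0.    0.72  1.89]
[[-67.26613765  27.96098516]]
```

View pics/w21c.png

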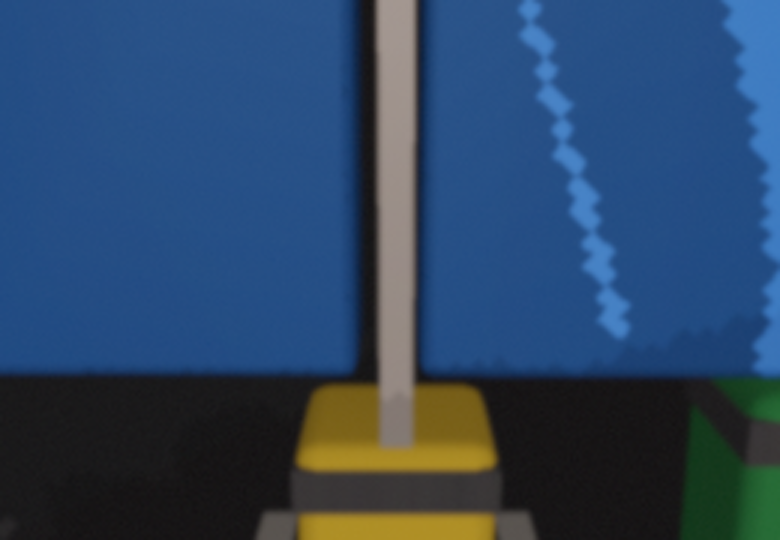

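```bash
python3 -m jog '{"linear":[[0,-0.06,-0.3],[0,-0.06,-0.6],[0,-0.06,-0.75],[0,-0.06,-0.85],[0,-0.06,-0.95],[0,-0.06,-0.95],[0,-0.06,-0.95]],"twist":[0,0,0,0,0,0,0],"claw":[-1,-1,-1,-1,-1,-1,-1]}'; python3 - <<'E'
from h import *
where()
s=snap("wrist")
crop(s,180,440,80,260,3,"w22c.png")
print(RK(manip.sense()["tcp_pos"]))
E
```

```text
t: 24.87
tcp_pos: [0.565, -0.2354, 0.0153]
tool_rot: [-0.636, 0.304, 0.64, 0.305]
force: [-3.7, 5.4, 8.6]
finger_gap: 0.297
t 24.87 tcp [ 0.565  -0.2354  0.0153] x [-0.005  0.004 -1.   ] jaw ang -2.461 F [-3.7  5.4  8.6] gap 0.297 q [-0.58  0.81  1.6   0.    0.74  1.88]
[[-60.30727094  28.64293228]]
```

View pics/w22c.png

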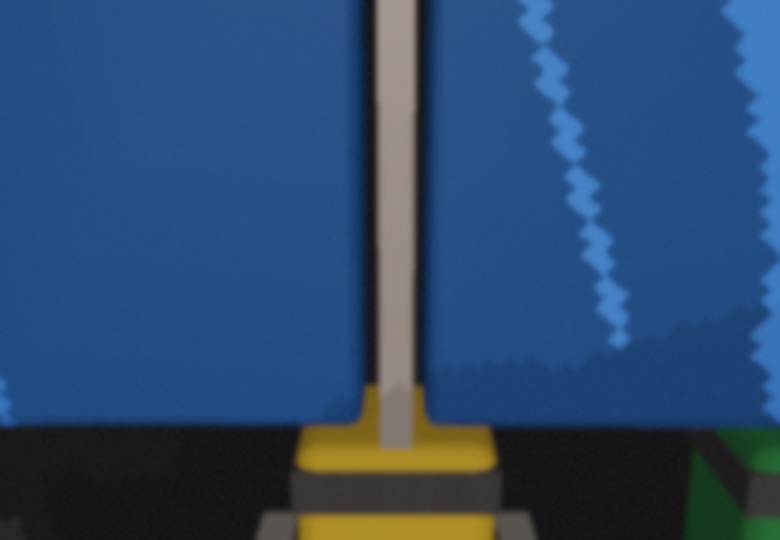

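Home and centred. Release, rise, go to the orange one.

```bash
python3 -m jog '{"linear":[[0,-0.06,-0.8],[0,-0.06,-0.8],[0,-0.06,-0.8],[0,-0.06,-0.8],[-2,-0.06,-0.8],[-6,-0.06,-0.8],[-10,-0.06,-0.8],[-14,-0.06,-0.8],[-14,-0.06,-0.8],[-14,-0.06,-0.8],[-14,-0.06,-0.8]],"twist":[0,0,0,0,0,0,0,0,0,0,0],"claw":[-0.1,-0.1,-0.1,-0.1,-0.1,-0.1,-0.1,-0.1,-0.1,-0.1,-0.1]}'; python3 - <<'E'
from h import *
where()
s=snap("wrist","w23.png");s=snap("side","d23.png")
move([.463,.304,.17],.46-np.pi/2)
E
```

```text
t: 25.83
tcp_pos: [0.5719, -0.2432, 0.1549]
tool_rot: [-0.638, 0.304, 0.639, 0.305]
force: [0.0, 0.1, -1.5]
finger_gap: 0.453
t 25.83 tcp [ 0.5719 -0.2432  0.1549] x [-0.001  0.001 -1.   ] jaw ang -2.461 F [ 0.   0.1 -1.5] gap 0.453 q [-0.58  0.61  1.51 -0.    1.02  1.88]
linear [ -1.5  -25.99  49.31] twist -1.35 (alt 1.791) q6 1.88
```

View pics/w23.png

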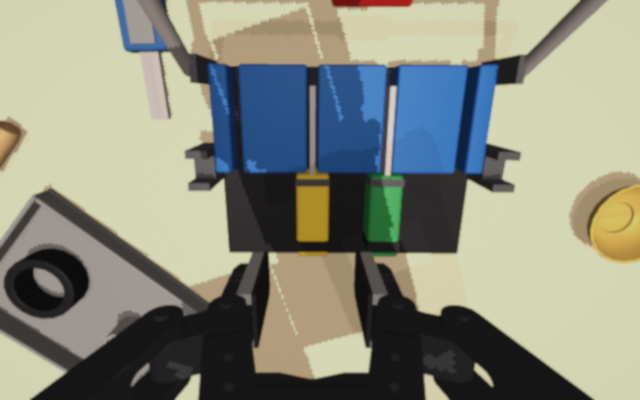

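View pics/d23.png

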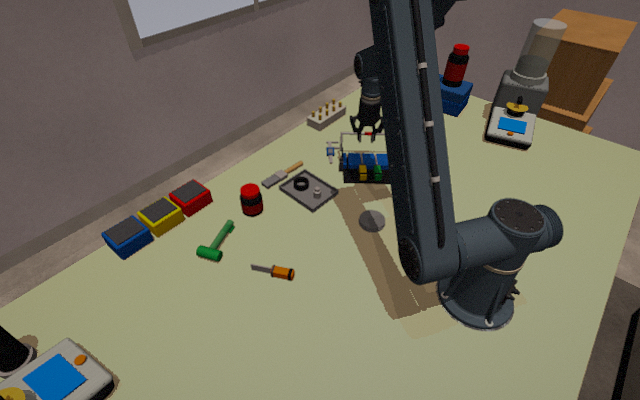

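```bash
python3 -m jog '{"linear":[[-1.5,-26,49.3],[-1.5,-26,49.3],[-1.5,-26,49.3],[-1.5,-26,49.3],[-1.5,-26,49.3],[-1.5,-26,49.3],[-1.5,-26,49.3],[-1.5,-26,49.3],[-1.5,-26,49.3],[-1.5,-26,49.3],[-1.5,-26,49.3],[-1.5,-26,49.3],[-1.5,-26,49.3],[-1.5,-26,49.3],[-1.5,-26,49.3],[-1.5,-26,49.3],[-1.5,-26,49.3],[-1.5,-26,49.3]],"twist":[-1.35,-1.35,-1.35,-1.35,-1.35,-1.35,-1.35,-1.35,-1.35,-1.35,-1.35,-1.35,-1.35,-1.35,-1.35,-1.35,-1.35,-1.35],"claw":[0.1,0.1,0.1,0.1,0.1,0.1,0.1,0.1,0.1,0.1,0.1,0.1,0.1,0.1,0.1,0.1,0.1,0.1]}'; python3 - <<'E'
from h import *
where()
s=snap("wrist","w24.png"); crop(s,265,345,30,220,3.5,"w24c.png")
E
```

```text
t: 27.43
tcp_pos: [0.4643, 0.3018, 0.1695]
tool_rot: [-0.688, -0.16, 0.689, -0.161]
force: [0.1, -0.2, 0.4]
finger_gap: 0.55
t 27.43 tcp [0.4643 0.3018 0.1695] x [-0.002 -0.001 -1.   ] jaw ang -1.113 F [ 0.1 -0.2  0.4] gap 0.550 q [ 0.37  0.52  1.67 -0.    0.96  1.49]
```

View pics/w24.png

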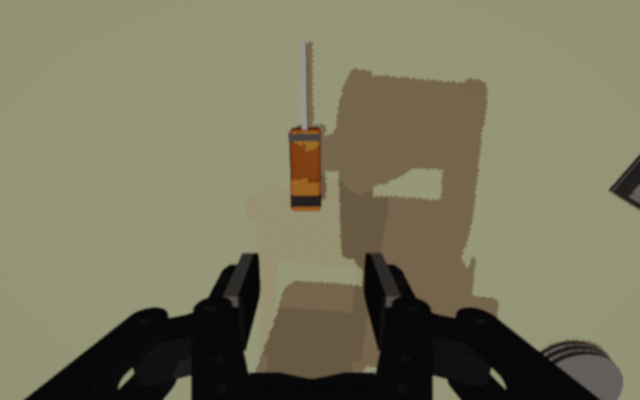

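View pics/w24c.png

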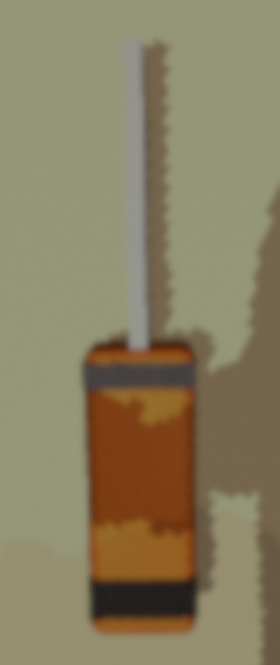

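```bash
python3 - <<'E'
from scr import *
s=snap("wrist")
scraper(s,lambda x,y:(265+x/3.5,30+y/3.5),(132,40),(139,348),(139.5,355),(143.5,628))
E
```

```text
handle len 0.06602716006063718 0.46671481713311125 blade 0.0642998873424058 0.4747253140636887 all 0.1319041293337701 0.4713096197094265
grip [0.48076667 0.31417796] b 0.4713096197094265 off-line [ 0.15169035 -0.06793799 -0.15169035  0.15169035]
t 27.53 tcp [0.4647 0.3018 0.1699] x [-0.001 -0.001 -1.   ] jaw ang -1.113 F [0.1 0.1 0.2] gap 0.554 q [ 0.37  0.51  1.67 -0.    0.96  1.49]
linear [16.39 -0.4  -2.01] twist -0.014 (alt 3.128) q6 1.49
```

```bash
python3 -m jog '{"linear":[[4,-0.4,-2],[8,-0.4,-2],[12,-0.4,-2],[15,-0.4,-2],[16.4,-0.4,-2],[16.4,-0.4,-2],[16.4,-0.4,-2],[16.4,-0.4,-2],[16.4,-0.4,-2],[16.4,-0.4,-2],[16.4,-0.4,-2],[16.4,-0.4,-2],[14,-0.4,-2],[10,-0.4,-2],[6,-0.4,-2],[4,-0.4,-2],[4,-0.4,-2],[4,-0.4,-2]],"twist":[-0.014,-0.014,-0.014,-0.014,-0.014,-0.014,-0.014,-0.014,-0.014,-0.014,-0.014,-0.014,-0.014,-0.014,-0.014,-0.014,-0.014,-0.014],"claw":[0.1,0.1,0.1,0.1,0.1,0.1,0.1,-1,-1,-1,-1,-1,-1,-1,-1,-1,-1,-1]}' 40; python3 - <<'E'
from h import *
where()
s=snap("wrist","w25.png")
move([*W(-66,87),.13],TH-np.pi/2)
E
```

```text
t: 29.03
tcp_pos: [0.4811, 0.3161, 0.1321]
tool_rot: [0.689, 0.166, -0.686, 0.166]
force: [0.1, -0.3, -1.3]
finger_gap: 0.292
t 29.03 tcp [0.4811 0.3161 0.1321] x [ 0.003  0.001 -1.   ] jaw ang -1.097 F [ 0.1 -0.3 -1.3] gap 0.292 q [0.39 0.59 1.65 0.   0.89 1.48]
linear [5.000e-02 5.115e+01 1.198e+01] twist 1.364 (alt -1.778) q6 1.48
```

View pics/w25.png

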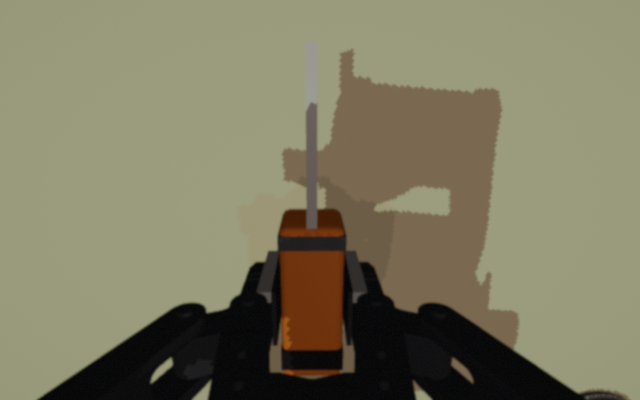

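```bash
python3 -m jog '{"linear":[[0,51.2,12],[0,51.2,12],[0,51.2,12],[0,51.2,12],[0,51.2,12],[0,51.2,12],[0,51.2,12],[0,51.2,12],[0,51.2,12],[0,51.2,12],[0,51.2,12],[0,51.2,12],[0,51.2,12],[0,51.2,12],[0,51.2,12],[0,51.2,12],[0,51.2,12]],"twist":[1.364,1.364,1.364,1.364,1.364,1.364,1.364,1.364,1.364,1.364,1.364,1.364,1.364,1.364,1.364,1.364,1.364],"claw":[-1,-1,-1,-1,-1,-1,-1,-1,-1,-1,-1,-1,-1,-1,-1,-1,-1]}'; python3 - <<'E'
from h import *
where();snap("top","t26.png")
move([*W(-66,87),.047],TH-np.pi/2)
E
```

```text
t: 30.5
tcp_pos: [0.606, -0.1926, 0.1289]
tool_rot: [-0.637, 0.304, 0.64, 0.304]
force: [-0.4, 0.1, -0.4]
finger_gap: 0.294
t 30.50 tcp [ 0.606  -0.1926  0.1289] x [-0.003  0.002 -1.   ] jaw ang -2.460 F [-0.4  0.1 -0.4] gap 0.294 q [-0.48  0.67  1.49  0.    0.99  1.98]
linear [ 8.24  0.07 -0.18] twist 0.002 (alt -3.140) q6 1.98
```

View pics/t26.png

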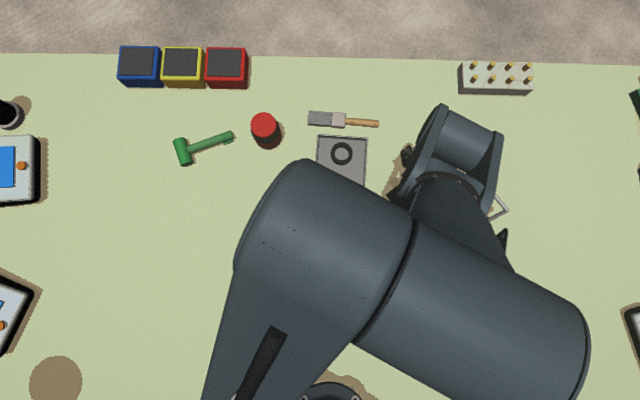

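```bash
python3 -m jog '{"linear":[[4,0,0],[7,0,0],[8.1,0,0],[8.1,0,0],[8.1,0,0],[8.1,0,0]],"twist":[0,0,0,0,0,0],"claw":[-1,-1,-1,-1,-1,-1]}'; python3 - <<'E'
from h import *
s=snap("wrist","w26.png");s=snap("wrist")
where()
crop(s,180,440,80,260,3,"w26c.png")
print(RK(manip.sense()["tcp_pos"]))
E
```

```text
t: 31.05
tcp_pos: [0.6087, -0.1948, 0.051]
tool_rot: [0.639, -0.304, -0.637, -0.304]
force: [-0.3, -0.0, -0.7]
finger_gap: 0.294
t 31.15 tcp [ 0.6088 -0.1952  0.0514] x [ 0.003 -0.002 -1.   ] jaw ang -2.461 F [ 1.4 -0.  -0.7] gap 0.296 q [-0.48  0.78  1.52 -0.    0.84  1.98]
[[-64.02992604  87.99250196]]
```

View pics/w26c.png

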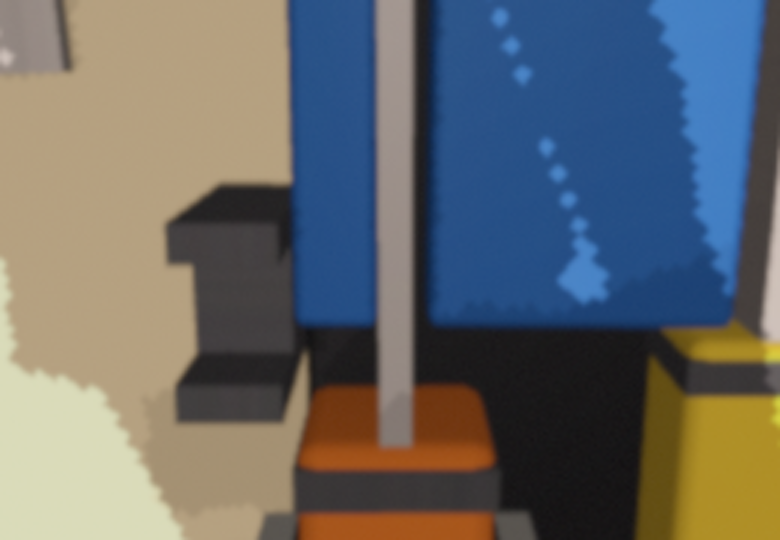

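View pics/w26.png

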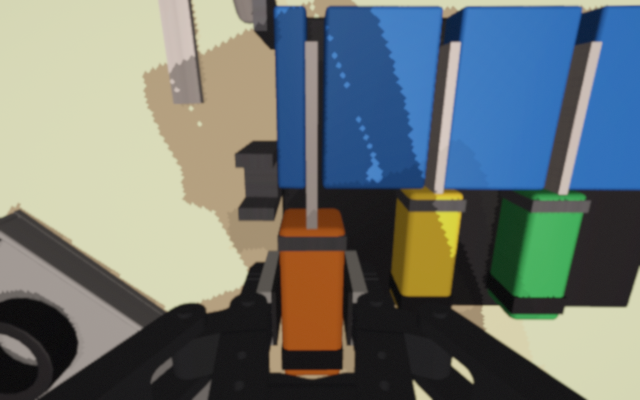

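```bash
python3 -m jog '{"linear":[[0,0.06,0.1],[0,0.06,0.1],[1,0.06,0.1],[2,0.06,0.1],[2.8,0.06,0.1],[3.4,0.06,0.1],[3.4,0.06,0.1],[3.4,0.06,0.1]],"twist":[0,0,0,0,0,0,0,0],"claw":[-1,-1,-1,-1,-1,-1,-1,-1]}'; python3 - <<'E'
from h import *
where()
s=snap("wrist")
crop(s,180,440,80,260,3,"w27c.png")
print(RK(manip.sense()["tcp_pos"]))
E
```

```text
t: 31.82
tcp_pos: [0.6055, -0.1939, 0.0158]
tool_rot: [-0.638, 0.304, 0.639, 0.304]
force: [-3.1, 1.5, 8.8]
finger_gap: 0.294
t 31.82 tcp [ 0.6055 -0.1939  0.0158] x [-0.002  0.001 -1.   ] jaw ang -2.461 F [-3.1  1.5  8.8] gap 0.294 q [-0.49  0.83  1.54 -0.    0.78  1.98]
[[-67.05564161  86.24196422]]
```

View pics/w27c.png

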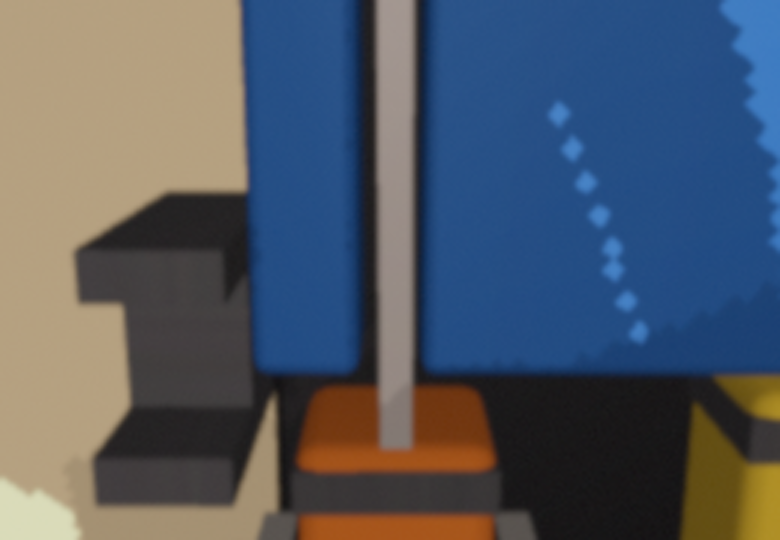

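Blade is down in the slot (blade col ~396, slot 358–428 in the crop), shoulder about 8 mm short. Push home.

```bash
python3 -m jog '{"linear":[[-0.05,-0.04,-0.3],[-0.05,-0.04,-0.6],[-0.05,-0.04,-0.75],[-0.05,-0.04,-0.85],[-0.05,-0.04,-0.95],[-0.05,-0.04,-0.95],[-0.05,-0.04,-0.95]],"twist":[0,0,0,0,0,0,0],"claw":[-1,-1,-1,-1,-1,-1,-1]}'; python3 - <<'E'
from h import *
where()
s=snap("wrist")
crop(s,180,440,80,260,3,"w28c.png")
print(RK(manip.sense()["tcp_pos"]))
E
```

```text
t: 32.45
tcp_pos: [0.6107, -0.1992, 0.0158]
tool_rot: [-0.636, 0.304, 0.64, 0.305]
force: [-3.6, 5.4, 8.6]
finger_gap: 0.295
t 32.45 tcp [ 0.6107 -0.1992  0.0158] x [-0.005  0.004 -1.   ] jaw ang -2.461 F [-3.6  5.4  8.6] gap 0.295 q [-0.49  0.83  1.52  0.    0.8   1.97]
[[-59.68899571  86.91413389]]
```

View pics/w28c.png

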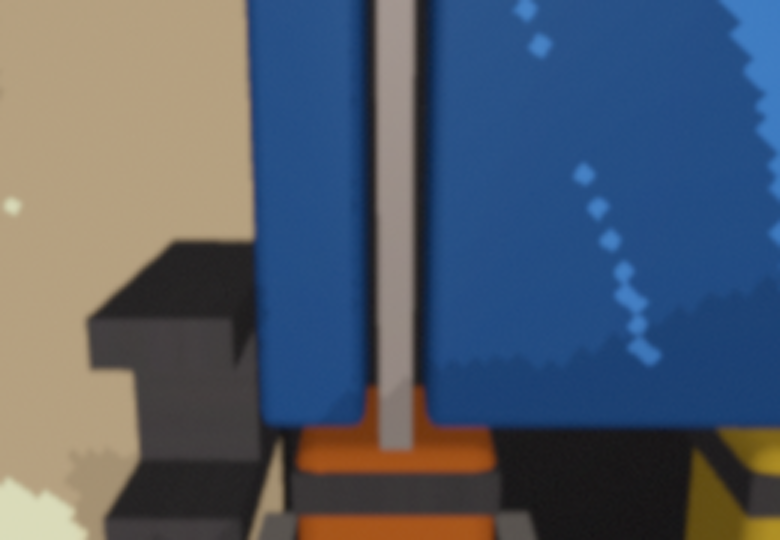

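```bash
python3 -m jog '{"linear":[[0,-0.04,-0.8],[0,-0.04,-0.8],[0,-0.04,-0.8],[0,-0.04,-0.8],[-2,-0.04,-0.8],[-6,-0.04,-0.8],[-10,-0.04,-0.8],[-14,-0.04,-0.8],[-18,-0.04,-0.8],[-18,-0.04,-0.8],[-18,-0.04,-0.8]],"twist":[0,0,0,0,0,0,0,0,0,0,0],"claw":[-0.1,-0.1,-0.1,-0.1,-0.1,-0.1,-0.1,-0.1,-0.1,-0.1,-0.1]}'; python3 - <<'E'
from h import *
where()
s=snap("wrist","w29.png");s=snap("side");crop(s,180,440,100,300,3,"d29.png")
move([*W(-20,0),.22],TH-np.pi/2)
E
```

```text
t: 33.42
tcp_pos: [0.62, -0.2088, 0.1986]
tool_rot: [0.641, -0.305, -0.636, -0.304]
force: [-0.2, -0.6, 0.2]
finger_gap: 0.451
t 33.42 tcp [ 0.62   -0.2088  0.1986] x [ 0.006 -0.004 -1.   ] jaw ang -2.461 F [-0.2 -0.6  0.2] gap 0.451 q [-0.5   0.6   1.39 -0.    1.14  1.97]
linear [-2.55  8.7  -2.92] twist -0.0 (alt 3.141) q6 1.97
```

View pics/w29.png

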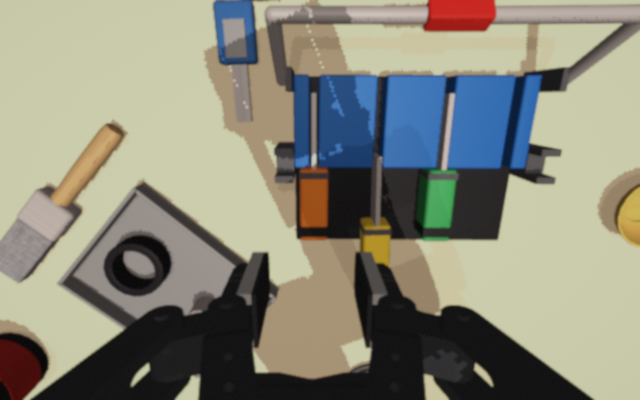

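View pics/d29.png

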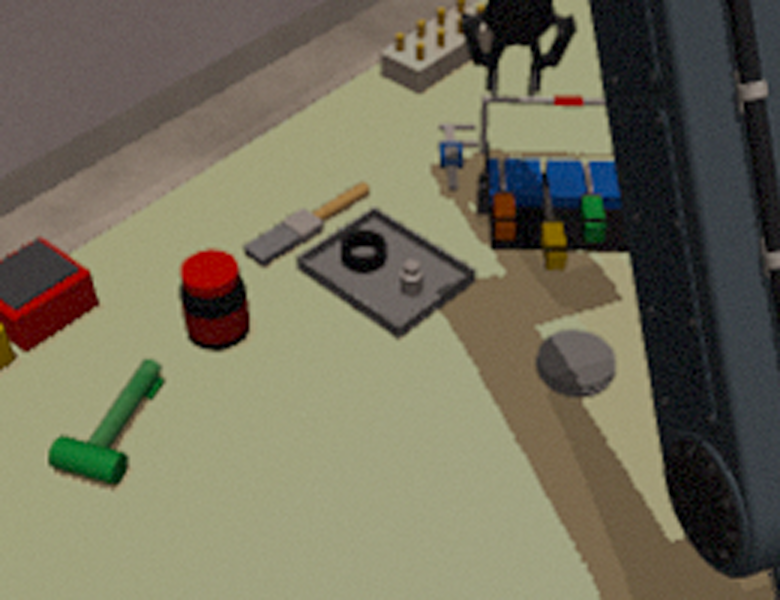

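```bash
python3 - <<'E'
from h import *
s=snap("wrist"); where()
print(RK(plane(s,[[377,220],[375.5,258],[376,160]],.036)))
move([*W(-120,29),.15],TH-np.pi/2)
crop(s,280,480,100,290,4,"w30.png")
E
```

```text
t 33.57 tcp [ 0.6168 -0.207   0.1936] x [-0.004  0.002 -1.   ] jaw ang -2.461 F [ 0.2 -0.5  0.1] gap 0.449 q [-0.5   0.6   1.4  -0.    1.14  1.97]
[[ -82.22678804   26.67742595]
 [-120.74633235   25.9819699 ]
 [ -26.54731907   30.66121191]]
linear [4.39 5.77 7.  ] twist -0.0 (alt 3.141) q6 1.97
```

View pics/w30.png

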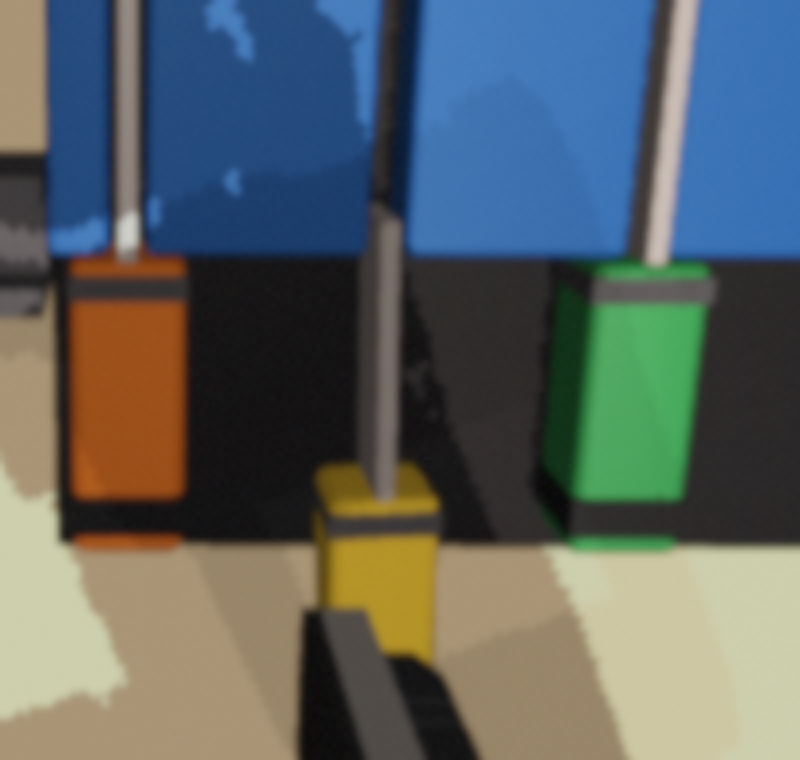

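```bash
python3 -m jog '{"linear":[[0,5.8,7.2],[0,5.8,7.2],[3,5.8,7.2],[4.2,5.8,7.2],[4.2,5.8,7.2],[4.2,5.8,7.2],[4.2,5.8,7.2]],"twist":[0,0,0,0,0,0,0],"claw":[0.1,0.1,0.1,0.1,0.1,0.1,0.1]}'; python3 - <<'E'
from h import *
s=snap("wrist","w31.png"); where()
crop(s,200,420,60,240,3.5,"w31c.png")
E
```

```text
t: 34.15
tcp_pos: [0.5282, -0.1883, 0.1534]
tool_rot: [-0.638, 0.304, 0.638, 0.304]
force: [0.7, 0.3, -0.7]
finger_gap: 0.546
t 34.20 tcp [ 0.5285 -0.1884  0.1539] x [ 0.001 -0.001 -1.   ] jaw ang -2.461 F [ 0.  -0.2  0.8] gap 0.551 q [-0.54  0.55  1.67  0.    0.93  1.92]
```

View pics/w31c.png

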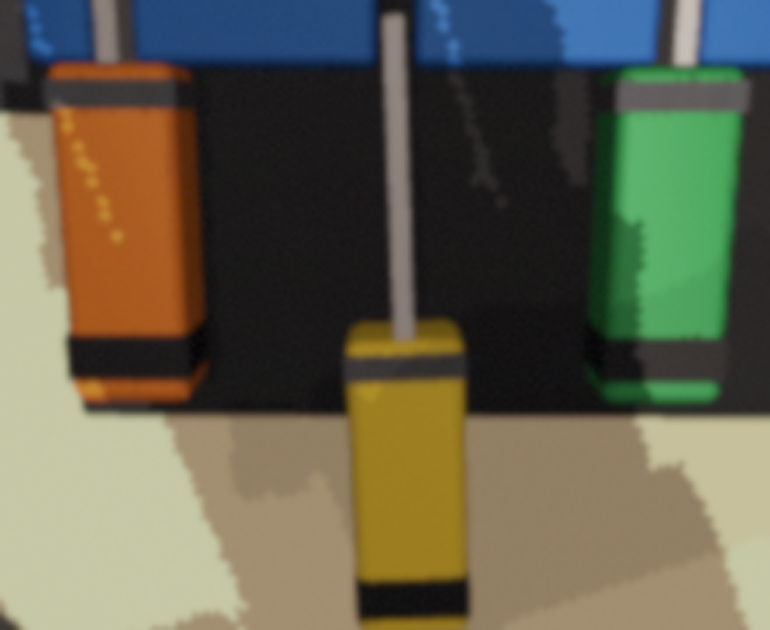

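```bash
python3 - <<'E'
from h import *
s=snap("wrist"); where()
P=plane(s,[[200+393/3.5,60+15/3.5],[200+404/3.5,60+335/3.5],[200+406/3.5,60+352/3.5],[200+413.5/3.5,60+600/3.5]],.036)
print(RK(P)); v=(P[0]-P[1]);b=np.arctan2(v[1],v[0]);v=(P[0]-P[3]);b2=np.arctan2(v[1],v[0]);print("blade ang",b,b2,np.linalg.norm(P[0]-P[1]))
o=P[1][:2]; u=np.array([np.cos(b2),np.sin(b2)]); g=o-.03*u; print(g,RK(g))
move([*g,.016],b2-np.pi/2)
E
```

```text
t 34.25 tcp [ 0.5286 -0.1884  0.1542] x [ 0.001 -0.001 -1.   ] jaw ang -2.461 F [ 0.4 -0.9  0.4] gap 0.552 q [-0.54  0.54  1.67  0.    0.93  1.92]
[[ -22.26605882   29.40353061]
 [ -86.11395926   27.01030837]
 [ -89.79578117   26.56712207]
 [-147.25932626   24.63588023]]
blade ang -0.8525343613544043 -0.8518752246767974 0.0638927374824933
[ 0.52773059 -0.19380716] [[-116.09215942   25.86684217]]
linear [13.82  0.41 -0.35] twist -0.038 (alt 3.104) q6 1.92
```

```bash
python3 -m jog '{"linear":[[4,0.4,-0.3],[8,0.4,-0.3],[11,0.4,-0.3],[13,0.4,-0.3],[13.8,0.4,-0.3],[13.8,0.4,-0.3],[13.8,0.4,-0.3],[13.8,0.4,-0.3],[13.8,0.4,-0.3],[13.8,0.4,-0.3],[13.8,0.4,-0.3],[13.8,0.4,-0.3]],"twist":[-0.038,-0.038,-0.038,-0.038,-0.038,-0.038,-0.038,-0.038,-0.038,-0.038,-0.038,-0.038],"claw":[0.1,0.1,0.1,0.1,0.1,0.1,0.1,-1,-1,-1,-1,-1]}' 40; python3 - <<'E'
from h import *
s=snap("wrist","w32.png"); where();print(RK(manip.sense()["tcp_pos"]))
move([*W(-110,29),.018],TH-np.pi/2)
E
```

```text
t: 35.25
tcp_pos: [0.5276, -0.1934, 0.0177]
tool_rot: [0.645, -0.292, -0.642, -0.292]
force: [0.3, 0.3, 6.1]
finger_gap: 0.295
t 35.30 tcp [ 0.5276 -0.1934  0.0177] x [ 0.003 -0.002 -1.   ] jaw ang -2.423 F [-0.2  0.9  6.4] gap 0.297 q [-0.55  0.77  1.74  0.    0.63  1.87]
[[-116.46097413   26.01958175]]
linear [-0.03 -0.27 -0.66] twist 0.038 (alt -3.104) q6 1.87
```

View pics/w32.png

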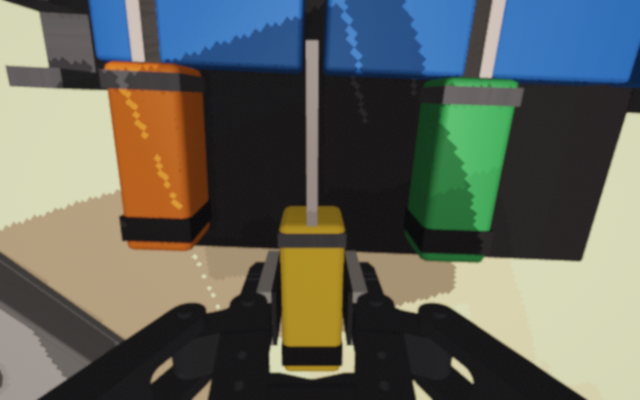

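```bash
python3 -m jog '{"linear":[[-0.1,0,0],[-0.2,-0.15,-0.05],[-0.2,-0.3,-0.1],[-0.2,-0.3,-0.1],[-0.2,-0.3,-0.1],[-0.2,-0.3,-0.1]],"twist":[0,0.019,0.038,0.038,0.038,0.038],"claw":[-1,-1,-1,-1,-1,-1]}' ; python3 - <<'E'
from h import *
s=snap("wrist"); where();print(RK(manip.sense()["tcp_pos"]))
crop(s,180,440,0,180,3,"w33c.png")
E
```

```text
t: 35.8
tcp_pos: [0.5294, -0.1915, 0.0178]
tool_rot: [0.638, -0.304, -0.638, -0.304]
force: [-0.5, 0.3, -0.5]
finger_gap: 0.295
t 35.85 tcp [ 0.5294 -0.1915  0.0178] x [ 0. -0. -1.] jaw ang -2.461 F [0.4 0.1 0.6] gap 0.295 q [-0.55  0.77  1.73  0.    0.64  1.92]
[[-116.83564776   28.5579696 ]]
```

View pics/w33c.png

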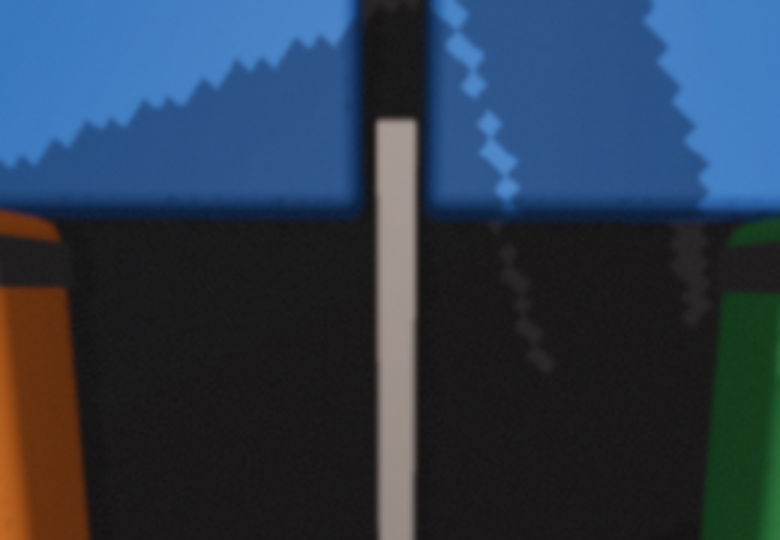

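```bash
python3 -m jog '{"linear":[[0,0,-0.5],[0,0,-1],[0,0,-1.5],[0,0,-2],[0,0,-2.5],[0,0,-3],[0,0,-3.5],[0,0,-4],[0,0,-4.5],[0,0,-5],[0,0,-5],[0,0,-5]],"twist":[0,0,0,0,0,0,0,0,0,0,0,0],"claw":[-1,-1,-1,-1,-1,-1,-1,-1,-1,-1,-1,-1]}' ; python3 - <<'E'
from h import *
s=snap("wrist"); where();print(RK(manip.sense()["tcp_pos"]))
crop(s,180,440,80,260,3,"w34c.png")
E
```

```text
t: 36.85
tcp_pos: [0.5613, -0.2311, 0.0178]
tool_rot: [0.639, -0.305, -0.638, -0.304]
force: [0.2, 0.1, -0.4]
finger_gap: 0.297
t 36.90 tcp [ 0.561  -0.2308  0.0178] x [ 0.001 -0.001 -1.   ] jaw ang -2.461 F [-1.  -1.5  0.2] gap 0.295 q [-0.57  0.8   1.62 -0.    0.72  1.89]
[[-66.36394821  28.45880494]]
```

View pics/w34c.png

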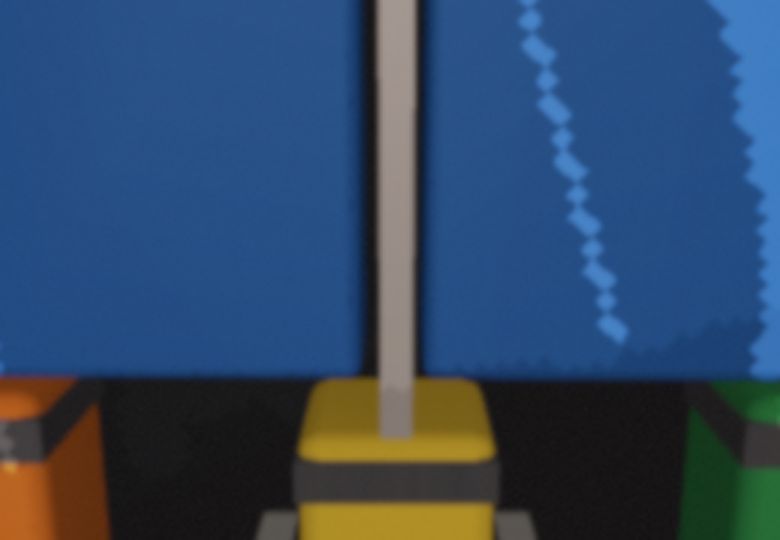

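```bash
python3 -m jog '{"linear":[[0,-0.03,-0.3],[0,-0.03,-0.5],[0,-0.03,-0.6],[0,-0.03,-0.7],[0,-0.03,-0.85],[0,-0.03,-0.85],[0.2,-0.03,-0.85],[0.2,-0.03,-0.85]],"twist":[0,0,0,0,0,0,0,0],"claw":[-1,-1,-1,-1,-1,-1,-1,-1]}' ; python3 - <<'E'
from h import *
s=snap("wrist"); where();print(RK(manip.sense()["tcp_pos"]))
crop(s,180,440,80,260,3,"w35c.png")
E
```

```text
t: 37.57
tcp_pos: [0.565, -0.2352, 0.0177]
tool_rot: [-0.637, 0.304, 0.64, 0.305]
force: [-5.2, 5.3, 15.1]
finger_gap: 0.298
t 37.62 tcp [ 0.5649 -0.2351  0.0177] x [-0.003  0.003 -1.   ] jaw ang -2.461 F [-4.7  7.1 15.6] gap 0.292 q [-0.58  0.81  1.6   0.    0.74  1.88]
[[-60.54450818  28.76666871]]
```

View pics/w35c.png

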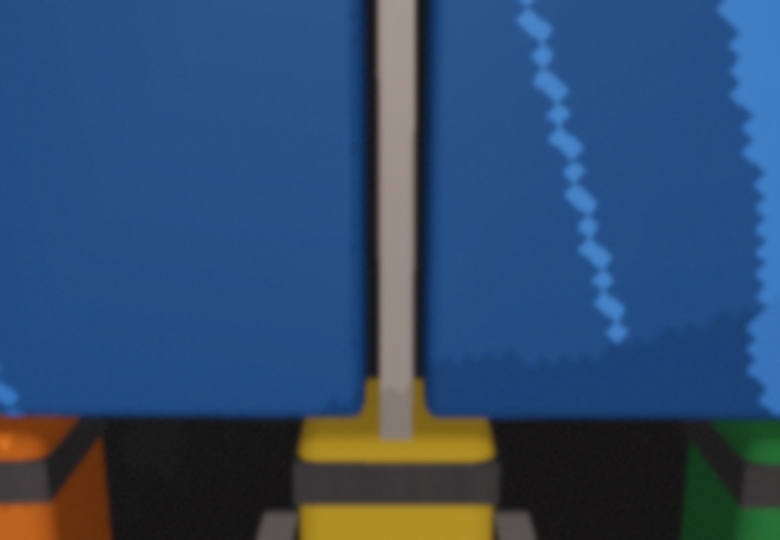

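```bash
python3 -m jog '{"linear":[[0,-0.03,-0.6],[0,-0.03,-0.6],[0,-0.03,-0.6],[0,-0.03,-0.6],[-2,-0.03,-0.6],[-6,-0.03,-0.6],[-10,-0.03,-0.6],[-14,-0.03,-0.6],[-18,-0.03,-0.6],[-18,-0.03,-0.6],[-18,-0.03,-0.6]],"twist":[0,0,0,0,0,0,0,0,0,0,0],"claw":[-0.1,-0.1,-0.1,-0.1,-0.1,-0.1,-0.1,-0.1,-0.1,-0.1,-0.1]}'; python3 - <<'E'
from h import *
s=snap("wrist","w36.png");s=snap("side");crop(s,280,440,100,220,4.5,"d36.png")
where();move([*W(50,0),.2],TH-np.pi/2);move([*W(110,0),.2],TH-np.pi/2)
E
```

```text
t: 38.53
tcp_pos: [0.5718, -0.2424, 0.1987]
tool_rot: [0.641, -0.305, -0.636, -0.304]
force: [0.1, 0.6, -0.4]
finger_gap: 0.447
t 38.63 tcp [ 0.5694 -0.2408  0.1948] x [-0.002  0.001 -1.   ] jaw ang -2.461 F [-0.5 -0.1 -0.8] gap 0.449 q [-0.58  0.56  1.49 -0.    1.1   1.88]
linear [ -0.54   2.86 -10.33] twist -0.0 (alt 3.141) q6 1.88
linear [ -0.55   2.86 -16.33] twist -0.0 (alt 3.141) q6 1.88
```

View pics/w36.png

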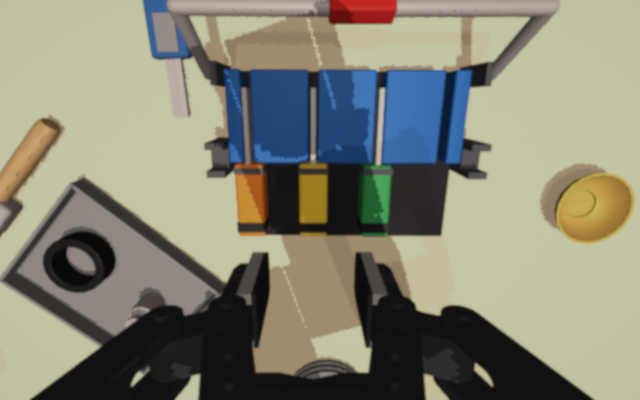

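View pics/d36.png

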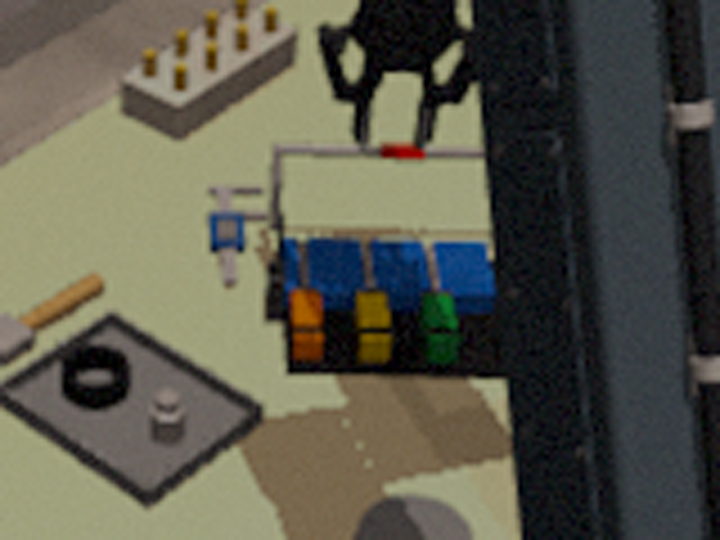

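```bash
python3 -m jog '{"linear":[[-0.5,2.9,-4],[-0.5,2.9,-8],[-0.5,2.9,-12],[-0.5,2.9,-16],[-0.5,2.9,-17],[-0.5,2.9,-17],[-0.5,2.9,-17],[-0.5,2.9,-17],[4,2.9,-17],[8,2.9,-17],[10,2.9,-17],[10.4,2.9,-17],[10.4,2.9,-17],[10.4,2.9,-17]],"twist":[0,0,0,0,0,0,0,0,0,0,0,0,0,0],"claw":[-1,-1,-1,-1,-1,-1,-1,-1,-1,-1,-1,-1,-1,-1]}'; python3 - <<'E'
from h import *
s=snap("wrist","w37.png");s=snap("side");crop(s,280,440,80,200,4.5,"d37.png")
where();print(RK(manip.sense()["tcp_pos"]))
E
```

```text
t: 39.8
tcp_pos: [0.6554, -0.3915, 0.0934]
tool_rot: [0.639, -0.304, -0.638, -0.304]
force: [-0.5, -0.7, -0.6]
finger_gap: 0.0
t 39.90 tcp [ 0.6562 -0.3925  0.0951] x [ 0.004 -0.003 -1.   ] jaw ang -2.461 F [-0.  -0.4 -0.5] gap 0.001 q [-0.68  0.86  1.14  0.    1.14  1.78]
[[119.20274498   0.65729734]]
```

View pics/w37.png

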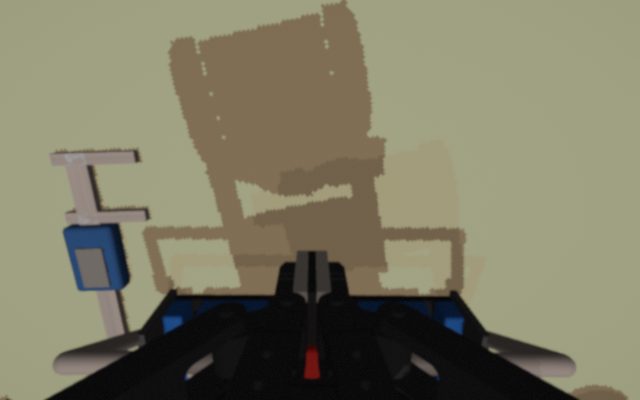

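View pics/d37.png

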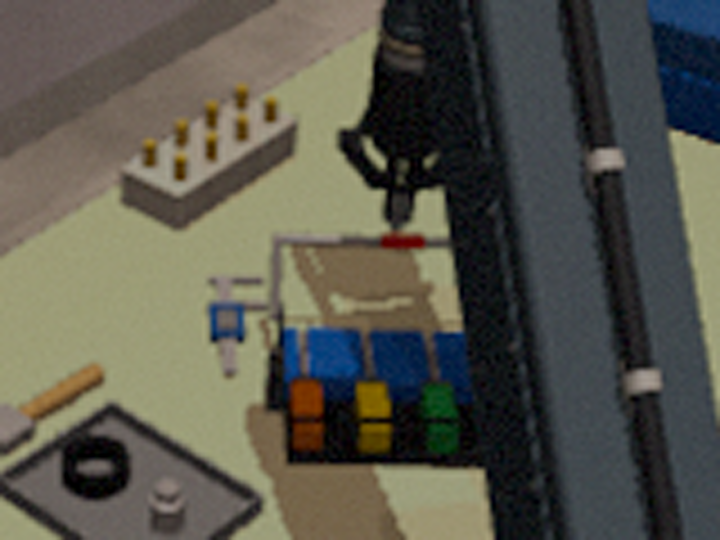

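```bash
python3 -m jog '{"linear":[[0,0.05,1],[0,0.05,1.7],[0,0.05,2.4],[0,0.05,3.1],[0,0.05,3.8],[0,0.05,4.5],[0,0.05,5.2],[0,0.05,5.9],[0,0.05,6.6],[0,0.05,7.3],[0,0.05,8],[0.4,0.05,8.7],[0.9,0.05,9.4],[1.3,0.05,10],[1.7,0.05,10.6],[1.7,0.05,10.6]],"twist":[0,0,0,0,0,0,0,0,0,0,0,0,0,0,0,0],"claw":[-1,-1,-1,-1,-1,-1,-1,-1,-1,-1,-1,-1,-1,-1,-1,-1]}'; python3 - <<'E'
from h import *
s=snap("wrist","w38.png");s=snap("side");crop(s,280,440,80,200,4.5,"d38.png")
where();print(RK(manip.sense()["tcp_pos"]))
E
```

```text
t: 41.23
tcp_pos: [0.5859, -0.3078, 0.0732]
tool_rot: [-0.637, 0.304, 0.64, 0.305]
force: [0.6, 0.3, -0.9]
finger_gap: 0.002
t 41.33 tcp [ 0.5869 -0.3089  0.0742] x [-0.002  0.001 -1.   ] jaw ang -2.461 F [-0.3  0.2  0.2] gap 0.001 q [-0.65  0.77  1.44  0.    0.93  1.81]
[[10.63019918 -0.58005701]]
```

View pics/w38.png

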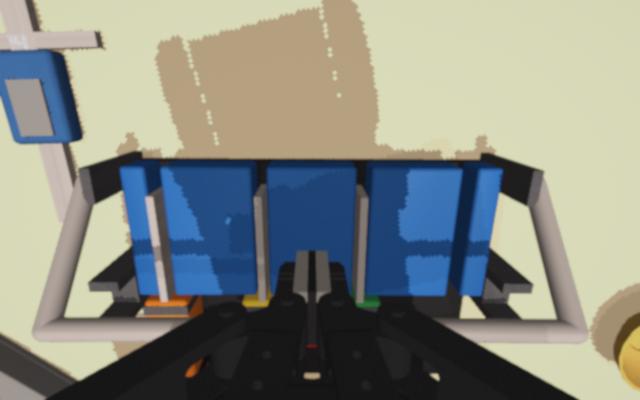

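View pics/d38.png

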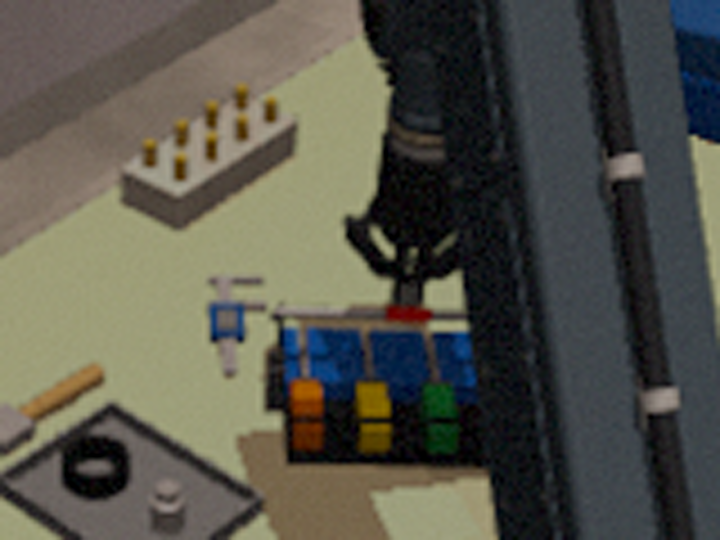

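```bash
python3 - <<'E'
from h import *
from scipy.optimize import brentq
s=snap("wrist")
def pt(a,y): return np.r_[W(45-70*np.cos(a),y),.044+.07*np.sin(a)]
for a in (.2,.3,.4,.5,.6,.7,.8): print(a,proj(s,[pt(a,113),pt(a,60),pt(a,-113)]).round(0).tolist(), "rack x %.0f z %.0f"%(45-70*np.cos(a),44+70*np.sin(a)))
E
```

```text
0.2 [[96.0, 316.0], [197.0, 315.0], [525.0, 316.0]] rack x -24 z 58
0.3 [[87.0, 321.0], [192.0, 320.0], [534.0, 321.0]] rack x -22 z 65
0.4 [[77.0, 325.0], [187.0, 324.0], [543.0, 325.0]] rack x -19 z 71
0.5 [[67.0, 328.0], [182.0, 327.0], [553.0, 328.0]] rack x -16 z 78
0.6 [[57.0, 330.0], [176.0, 329.0], [564.0, 330.0]] rack x -13 z 84
0.7 [[45.0, 330.0], [170.0, 329.0], [575.0, 330.0]] rack x -9 z 89
0.8 [[33.0, 328.0], [164.0, 327.0], [587.0, 328.0]] rack x -4 z 94
```

```bash
python3 -m jog '{"linear":[[-3,0,-0.4],[-5.6,0,-0.4],[-5.6,0,-0.4],[-5.6,0,2.3],[-5.6,0,2.3],[-5.6,0,2.3],[-3.1,0,2.4],[-2.3,0,2.5],[-1.6,0,2.6],[-1,0,2.75],[-0.4,0,2.9],[0.2,0,3.1],[0.8,0,3.25],[1.4,0,3.4],[1.9,0,3.5],[2.3,0,3.55],[2.5,0,3.55],[2.5,0,3.55]],"twist":[0,0,0,0,0,0,0,0,0,0,0,0,0,0,0,0,0,0],"claw":[-1,-1,-1,-1,-1,-1,-1,-1,-1,-1,-1,-1,-1,-1,-1,-1,-1,-1]}'; python3 - <<'E'
from h import *
s=snap("wrist","w39.png")
where();print(RK(manip.sense()["tcp_pos"]))
def pt(a,y): return np.r_[W(45-70*np.cos(a),y),.044+.07*np.sin(a)]
for a in (0,.07,.15,.25): print(a,proj(s,[pt(a,113),pt(a,-113)]).round(1).tolist())
E
```

```text
t: 42.88
tcp_pos: [0.5652, -0.2819, 0.051]
tool_rot: [-0.638, 0.304, 0.638, 0.304]
force: [-1.6, 1.4, 7.7]
finger_gap: 0.002
t 42.93 tcp [ 0.5652 -0.2819  0.051 ] x [-0.  0. -1.] jaw ang -2.461 F [-1.6  1.6  7.9] gap 0.003 q [-0.64  0.77  1.54 -0.    0.83  1.82]
[[-24.07205727  -0.44080653]]
0 [[71.3, 267.0], [549.8, 267.1]]
0.07 [[64.1, 271.7], [557.0, 271.9]]
0.15 [[55.1, 276.6], [565.8, 276.8]]
0.25 [[42.8, 281.8], [578.1, 282.0]]
```

View pics/w39.png

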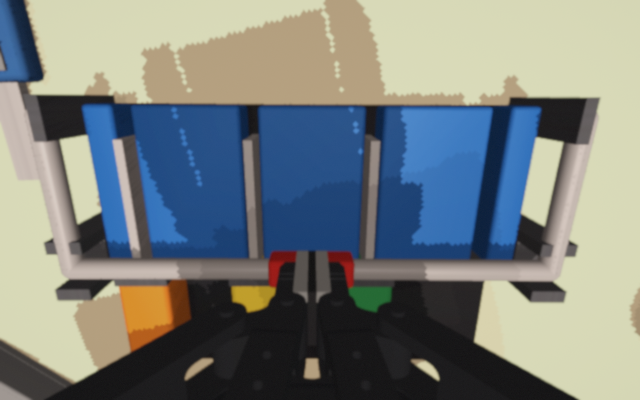

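```bash
python3 -m jog '{"linear":[[0.1,0,0],[0.1,0,0],[-2,0,0],[-6,0,0],[-10,0,0],[-14,0,2],[-16,0,4],[-16,0,4],[-16,0,4],[-16,0,4]],"twist":[0,0,0,0,0,0,0,0,0,0],"claw":[-1,-1,-1,-1,-1,-1,-1,-1,-1,-1]}'; python3 - <<'E'
from h import *
s=snap("wrist","w40.png")
where();print(RK(manip.sense()["tcp_pos"]))
def pt(a,y): return np.r_[W(45-70*np.cos(a),y),.044+.07*np.sin(a)]
for a in (0,.07,.15): print(a,proj(s,[pt(a,113),pt(a,-113)]).round(1).tolist())
crop(s,150,500,30,280,2.2,"w40c.png")
d=snap("side");crop(d,280,440,80,200,4.5,"d40.png")
E
```

```text
t: 43.77
tcp_pos: [0.54, -0.2509, 0.2093]
tool_rot: [-0.638, 0.304, 0.638, 0.304]
force: [-0.5, 0.2, -1.6]
finger_gap: 0.0
t 43.82 tcp [ 0.5398 -0.251   0.2085] x [-0.001  0.001 -1.   ] jaw ang -2.461 F [ 0.   0.2 -0.9] gap -0.001 q [-0.62  0.51  1.53 -0.    1.1   1.84]
[[-64.02471587  -0.71638875]]
0 [[182.0, 140.5], [440.0, 140.5]]
0.07 [[179.9, 141.0], [442.0, 141.0]]
0.15 [[177.4, 141.1], [444.5, 141.1]]
```

View pics/w40.png

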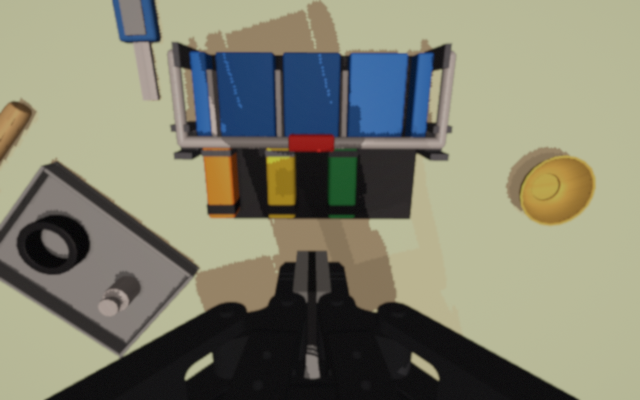

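View pics/d40.png

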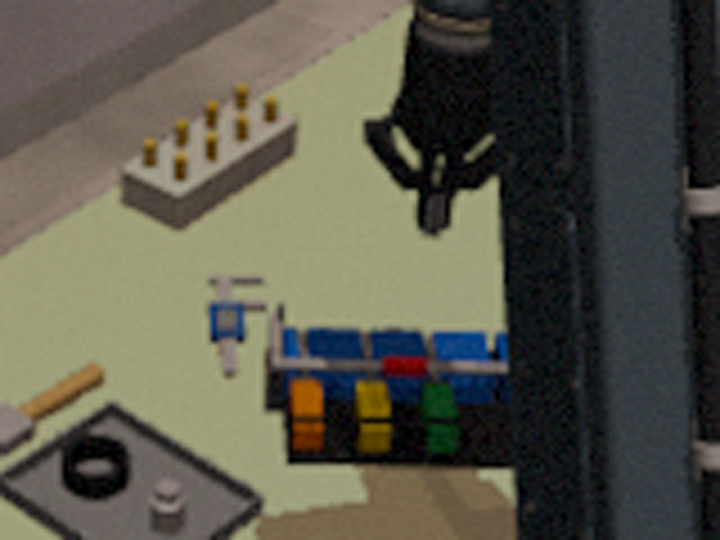

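```bash
python3 - <<'E'
from h import *
s=snap("wrist");d=snap("side");where()
def pt(a,y,r=70): return np.r_[W(45-r*np.cos(a),y),.044+r/1000*np.sin(a)]
for a in (0,.07,.15,.25): print(a,proj(s,[pt(a,118),pt(a,-118)]).round(1).tolist(),"mid arm outer",proj(s,[pt(a,118,40),pt(a,-118,40)]).round(1).tolist(),"side bar mid",proj(d,[pt(a,0),pt(a,113)]).round(1).tolist())
crop(s,160,460,100,170,2.6,"w41.png"); crop(s,160,230,100,170,8,"w41l.png"); crop(d,335,405,145,175,10,"d41.png")
E
```

```text
t 43.97 tcp [ 0.5398 -0.2511  0.208 ] x [-0.002  0.002 -1.   ] jaw ang -2.461 F [ 0.2 -0.7  0.2] gap 0.001 q [-0.62  0.52  1.53 -0.    1.1   1.84]
0 [[175.2, 140.2], [445.9, 140.0]] mid arm outer [[170.9, 104.4], [450.1, 104.2]] side bar mid [[368.9, 160.6], [340.5, 160.1]]
0.07 [[173.1, 140.7], [448.0, 140.6]] mid arm outer [[169.6, 104.3], [451.4, 104.2]] side bar mid [[369.0, 159.6], [340.6, 159.1]]
0.15 [[170.4, 140.8], [450.6, 140.6]] mid arm outer [[168.1, 104.0], [452.9, 103.8]] side bar mid [[369.2, 158.4], [340.6, 157.9]]
0.25 [[167.0, 140.2], [454.0, 140.0]] mid arm outer [[166.0, 103.1], [454.9, 102.9]] side bar mid [[369.3, 156.8], [340.7, 156.3]]
```

View pics/w41l.png

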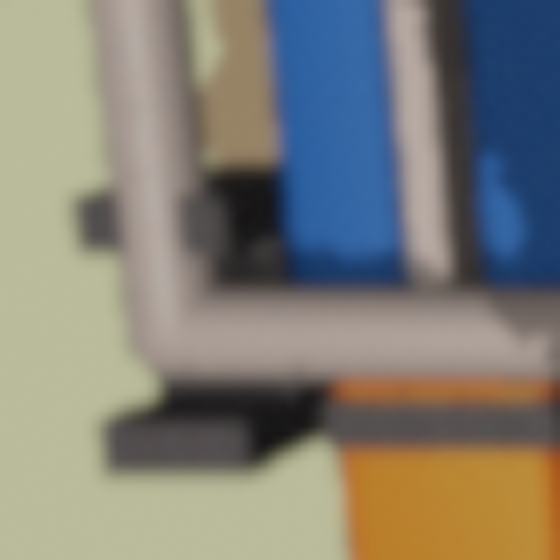

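View pics/d41.png

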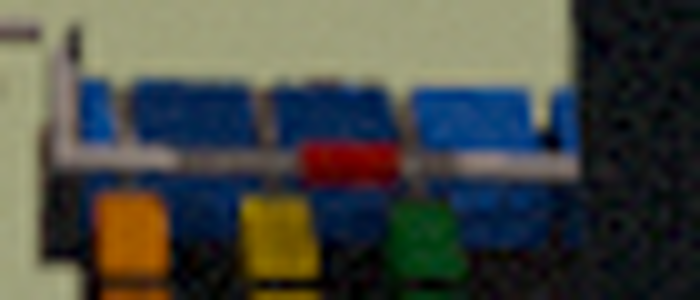

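```bash
python3 - <<'E'
from h import *
s=snap("wrist");t=snap("top","t42.png")
print(proj(s,[np.r_[W(-100,y),.036] for y in (87,29,-29)]).round(1).tolist())
print(proj(s,[np.r_[W(-100,y),.008] for y in (87,29,-29)]).round(1).tolist())
crop(s,190,420,130,230,3.4,"w42.png")
E
```

```text
[[220.0, 218.0], [280.5, 218.0], [340.9, 218.0]]
[[226.9, 208.9], [282.8, 208.8], [338.7, 208.8]]
```

View pics/w42.png

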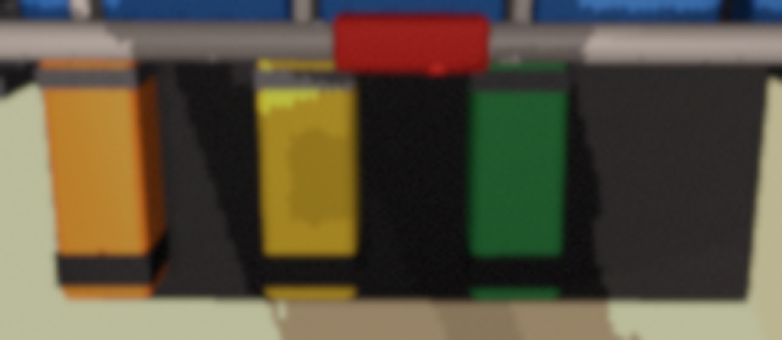

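View pics/t42.png

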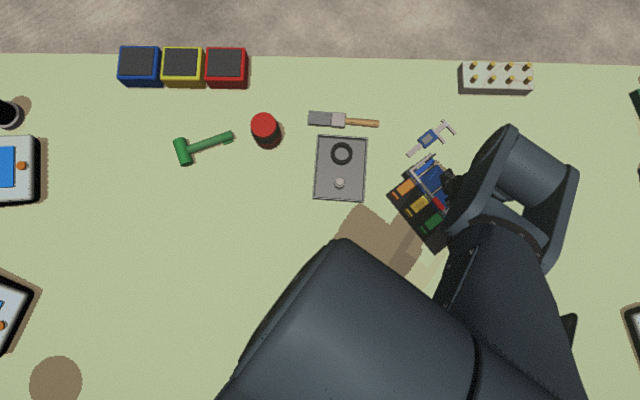

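The handle backs are at row ≈217.5 (298/3.4+130), and fully home predicts 218. All three are home, the bail is closed and both pieces stand in the tray. I'm handing it in.

```bash
python3 - <<'E'
from station import manip
print(manip.sense()["qd"].round(3)); print(manip.sign_off())
E
```

```text
[ 0.003 -0.008 -0.001 -0.001  0.002 -0.   ]
the job is handed in; nothing more can be done
None
```

I finished the job and handed it in at about 44 s of the 208 s allowed; the hand-in reported no verdict.

- **Tray:** I put the tape roll flat and the check weight upright in the grey tray. In the last pictures both are still there.
- **Scrapers:** Three were present (orange, yellow, green); I saw no red one in any view. I seated orange in the slot at rack y = +87 mm, yellow at +29 and green at -29. Yellow was knocked back about 5 cm after its first seating, so I gripped it again, realigned it and pushed it home.
- **Bail:** I closed it only after all three scrapers were home, pressing it into its catches with about 8 N.

**Last checks:**
- The backs of the three handles lie at image row 217.5, where fully home predicts 218.
- The bail bar's position in the wrist and side views fits about 0 rad; while I was pressing it, the reading was about 0.02 rad.
- The gripper was clear of everything at about 0.21 m height.
- The canister, mallet, brush and calipers look unmoved in the last top view. The pan and lids were hidden by the arm there, but I did no work near them.

No check failed. The camera estimates of the tape's position first disagreed by about 13 mm, and I settled that with a closer view before gripping it.

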